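# Bring the dish carrier down on the hydraulic lift and pass it to the warming stage

### The arm

A 6-joint arm with a two-finger parallel gripper is mounted at the origin on the work surface. World frame = base frame: x ahead of the robot, y to its left, z up, the work surface at z = 0. Lengths are in m, angles in degrees, forces in N, time in s.
With the tool pointing down it reaches from about 0.375 to 0.9 m from the base axis. Payload 3.1 kg.
Tool frame: the origin (TCP) lies midway between the tips of the shut fingers; the grasp point (between the pads) lies 19 mm behind it; z points along the fingers, y is the line along which they close (so a half turn about z gives the same grasp; the last joint's range is limited). The gripper opens to 87 mm and grips with 3 to 60 N. Pads are 19 mm wide; open, the fingers measure 117 mm over their backs; the gripper's body (75 mm by 190 mm) begins 51 mm behind the grasp point.
Start: joints at [64.429, 30.224, 82.088, -0, 67.689, -10.227], TCP at [0.165, 0.603, 0.198] pointing down, gripper open.
Joint ranges: [-176.69, 176.69], [-43.24, 126.21], [12.49, 139.97], [-82, 262], [0, 151.66], [-163.58, 163.58]. Speed limits (degrees/s): [159.86, 159.86, 180, 180, 180, 180].

### API

Orientations are given as a 3x3 rotation matrix whose columns are the frame's x, y, z axes.
In Python, from rig import read_state, capture, camera_info, hand_in gives the robot as it stands.
- The arm moves only by the tool drive_tool, never from a script. Its argument "motion" is a list of rows, each a list of 2 entries, a list of its own where there are three numbers: the shift along the tool's x, y, z in mm, then the turn, a rotation vector about the tool's x, y, z in rad. A call has 1 to 5 rows; each row shifts and turns the commanded pose from where the row before left it, along the tool's axes as they then stand; what a row does not reach is not made up. A row lasts 1/10 s, in which the tool goes at most 50 mm and 8.59 degrees, less where a joint would pass 70% of its speed; a pose out of reach is approached as far as the arm can. A call is refused whole if a number of a shift passes 50 or a number of a turn 0.15, either way. A call with a gripper value outside its range is refused whole. "gripper" is the opening, from 0 (shut) to 1 (fully open), set as the call begins (left out, the last holds). The fingers move at their own pace and stop on an object; the grip force is fixed at half the most. Time passes only in rows, so rows that do not move let the fingers close. It gives the time, the measured TCP pose, the force, the opening and the grip force at its end, in the units of the state.
- read_state(): the state, without advancing time (a new reading comes with each control period).
- capture(name): name is "scene" or "top" or "wrist"; returns the picture (384x512x3 uint8, red, green, blue); there is no depth.
- camera_info(name): a dict with "fovy" (degrees; the focal length in pixels is half the picture's height over the tangent of half this angle, whatever the lens; pixels are square), "cx", "cy" (the principal point, pixels), "xyz" and "orientation" of the camera in the world; the wrist camera has in their place "T_tool_cam" (4x4, takes a point from camera to tool coordinates, whose origin is the TCP and whose axes are the flange's). Camera axes: x right, y down, z forward; pixel columns grow to the right and rows downward; lengths in m; the calibration is good to about 2 mm. The wrist camera is an equidistant fisheye: a pixel r from the principal point sees the ray r / f radians off the axis. A picture is of the moment at which its call begins: read the wrist's pose just before it. camera_info takes no time and is no camera call.
- hand_in(): hands the job in; it is judged then, once.
The state is a dict: "time_s": time; "joint_positions": joint angles; "qvel": joint speeds; "tau": joint torques, N m; "position": TCP position; "tcp_rot": TCP orientation; "force": force on the tool from outside, world axes, zero at the start; "moment": the same for the moment, N m; "opening": opening from 0.0 (shut) to 1.0 (fully open); "grasp_force": force on a finger pad.
Only numpy, scipy, OpenCV 4.12 (cv2) and the standard library are available. Lean on these libraries where they do the work, as an engineer would, in place of code of your own. Each camera call takes 0.05 s, during which the arm holds its last target. There are 200 camera calls.

### The job

Crack the bench lift's release valve open just far enough that the platform sinks slowly, never faster than about 3 cm a second, and shut the valve fully again when the platform is level with the warming stage beside it. Then push the dish carrier straight across from the platform onto the stage until it sits square against the stage's stop. Keep the carrier upright, and do not disturb the other things on the table.

Things in the scene. Friction and masses are not known exactly. Their poses are not given: they have to be found in the camera images.
- lift: Grey hydraulic bench lift, fixed. Origin: cylinder centre at table height; x points roughly away from the robot, y from the cylinder to the warming stage; turned up to 0.3 rad. Cylinder 68 mm wide, 87 mm high. Valve block (42 x 50, 54 mm high) at (-20, -150) mm in its frame; unused pump stub, 80 mm high, at (105, 0). The platform rides on the ram above the origin.
- ram (a joint): Sink of the platform in m: 0 raised (start; its top 200 mm above the table), 0.095 bottom. Only the load's weight (unknown, 1.4 to 3.2 kg) lowers it; it cannot be raised again. It holds until the valve passes a hidden cracking point, different each time (0.42 to 1.1 rad); just past it it sinks about 1 cm/s, then 0.1 to 0.25 m/s faster per rad of turn; turned back past it, it stops.
- platform_top (a point): Centre of the platform's top face. The platform is an aluminium plate 110 mm (lift x) by 130 mm (lift y), 12 mm thick, no rim.
- valve (a joint): Turn of the release valve in rad about a vertical axis: 0 = fully shut against its seat, up to 1.4; starts at 0 to 0.12. Positive (opening) is anticlockwise from above. At 0 the lever points along the lift's -x (to the robot), at 1.4 almost along its -y. It stays where left (dry friction: 1 to 6 N at the pin turns it).
- valve_axis (a point): Point on the valve's turning axis, 75 mm above the table, at (-20, -150) mm in the lift's frame; its axes are the lift's.
- valve_pin (a point): Top centre of the upright steel pin at the end of the valve lever, 114 mm above the table, 75 mm from the turning axis. The pin is 14 mm across and stands free for 45 mm above the lever, a flat steel bar 12 mm wide whose top is 69 mm above the table. Push the pin either way.
- stage_top (a point): Centre of the top of the warming stage: dark metal plate on a column beside the lift, fixed, 120 (x) by 100 (y) mm, axes as the lift's, 135 mm from the lift's origin along lift y, top 125 to 150 mm above the table. Its edge facing the lift is a sloping lead-in 16 mm long falling 8 mm, ending 6 mm from the platform. Level: platform_top and this point equally high, within 6 mm.
- stage_stop (a point): Middle of the foot of the stage's stop, the inner face of an upright white strip 17 mm high along the stage's far edge (away from the platform), at the height of the stage's top. Axes as the lift's; the strip runs along x.
- carrier: Loose dish carrier, 76 (x) by 64 (y) by 50 mm high, about 0.35 kg: aluminium tray on two round-ended runners along y, upright end walls at both y ends (76 wide, top at 50 mm), glass dish between. Origin: centre of underside; axes as the lift's within 0.1 rad. Starts on the platform, 10 to 20 mm towards the stage; under 8 N pushes it. Home: its origin is 32 mm short of stage_stop in y.
- dish_stack: Bystander: stack of three lidded dishes, 56 mm across, 35 mm high, on the table on the robot's side of the stage.
- beaker: Bystander: glass beaker, 60 mm across, 70 mm high, on the table beyond the lift.
- medium_bottle: Bystander: bottle 60 mm across, 130 mm high, at the right rear.
- tip_box: Bystander: tip box 87 x 122 x 68 mm high, at the right.
- tube_rack: Bystander: white tube rack 70 x 150 mm, 42 mm high, at the left.
- jar: Bystander: white jar 70 mm across, 70 mm high, at the left rear.
Mind the look-alikes: they are no part of the job. What is shaped like the part that bears stage_top but orange or purple is not meant.

How it is judged (in metres and radians):
On the way, in this order (a step that is already met when the one before it is completed fails the run):
1. the release valve has been turned open while the platform is still up (value of joint valve above 0.35 rad and value of joint ram below 0.03 m), for 0.05 s.
2. the platform, still carrying the dish carrier, is level with the stage (within 6 mm) and the valve shut (within 0.08 rad) (z of platform_top in the frame of stage_top between -0.006 and 0.006 m and value of joint valve below 0.08 rad and y of carrier in the frame of platform_top below 0.04 m), for 0.3 s.
At the end, for the whole second after the job is handed in: The carrier stands upright and at rest on the warming stage, its far wall within 6 mm of the stop, within 30 mm of the stop's middle sideways and square within 0.1 rad; the platform is level with the stage within 7 mm and the valve is shut within 0.08 rad (y of carrier in the frame of stage_stop between -0.038 and -0.026 m and x of carrier in the frame of stage_stop between -0.03 and 0.03 m and z of carrier in the frame of stage_top between -0.004 and 0.005 m and angle between the y axis of carrier and the y axis of lift, either way round below 0.1 rad and angle between carrier's own z axis and vertical below 0.08 rad and linear speed of carrier below 0.02 m/s and value of joint valve below 0.08 rad and z of platform_top in the frame of stage_top between -0.007 and 0.007 m); the robot touches nothing.
It fails at once if the platform sinks faster than 45 mm/s (velocity of joint ram above 0.045 m/s).
It fails at once if the carrier tips by more than 0.3 rad (angle between carrier's own z axis and vertical above 0.3 rad).
It fails at once if a bystander is moved by more than 30 mm (distance of any of dish_stack, beaker, medium_bottle, tip_box, tube_rack, jar from where it was at the start of the episode above 0.03 m).
It also fails if it takes over 72 s, if anything falls off the work surface, if the arm or the gripper's body presses on something with over 40 N, if the wrist force passes 120 N, or if a joint passes its speed limit or range.

## Working session

There is one attempt and no reset: what is moved stays moved. The work goes in short steps, Python scripts to look and compute and a tool call to move; the robot and the scene stay as the last step left them, time stands still between calls to the robot, and variables do not carry over. Pictures are saved under pics/ and viewed, at most 10 in all, crops included, and the job is handed in when it is done.

Besides the shell and the picture viewer there is one more tool, called after "Request:" as name(argument=value, ...) on one line, values as JSON. drive_tool: Moves the arm, as the interface text tells. Its arguments: {"type":"object","properties":{"motion":{"type":"array","items":{"type":"array"}},"gripper":{"type":"number"}},"required":["motion"]}

```bash
mkdir -p pics; cat > h.py <<'E'
import numpy as np, cv2
from rig import read_state, capture, camera_info, hand_in
def ray(info,u,v):
    f=192/np.tan(np.radians(info['fovy'])/2)
    d=np.array([(u-info['cx'])/f,(v-info['cy'])/f,1.])
    return np.array(info['xyz']),np.array(info['orientation'])@d
def onz(info,u,v,z):
    o,d=ray(info,u,v); return o+d*(z-o[2])/d[2]
def proj(info,p):
    f=192/np.tan(np.radians(info['fovy'])/2)
    q=np.array(info['orientation']).T@(np.array(p)-np.array(info['xyz']))
    return np.array([info['cx']+f*q[0]/q[2],info['cy']+f*q[1]/q[2]])
def save(n,im): cv2.imwrite('pics/'+n,im[...,::-1])
E
python3 - <<'E'
from h import *
for n in ['scene','top']:
    im=capture(n); save(n+'0.png',im); np.save(n+'0.npy',im); i=camera_info(n); print(n,i)
s=read_state(); print(s['time_s'],s['position'],s['tcp_rot'],s['opening'],s['force'])
E
```

```text
scene {'fovy': 48.56926644002364, 'cx': 254.03018517502463, 'cy': 185.83396590240758, 'xyz': array([0.57618346, 0.57094438, 1.13955481]), 'orientation': array([[-9.99930573e-01, -6.03707657e-03, -1.01194261e-02],
       [-1.65837674e-04,  8.65909836e-01, -5.00200089e-01],
       [ 1.17822568e-02, -5.00163684e-01, -8.65850719e-01]])}
top {'fovy': 45.09395633693876, 'cx': 258.1792067941295, 'cy': 196.8694740864136, 'xyz': array([0.2918775 , 0.00488659, 1.68837254]), 'orientation': array([[-1.57004039e-02, -9.86134967e-01,  1.65200857e-01],
       [-9.99876307e-01,  1.53307528e-02, -3.51251468e-03],
       [ 9.31160036e-04, -1.65235571e-01, -9.86253689e-01]])}
0.1 [0.16505052 0.60207686 0.19737144] [[-9.64354597e-01  2.64612017e-01 -8.32060421e-04]
 [ 2.64613115e-01  9.64353024e-01 -1.77300857e-03]
 [ 3.33240610e-04 -1.92998306e-03 -9.99998082e-01]] 0.9988855410115496 [0.01430055 0.23470564 0.45201627]
```

```bash
python3 -c "
import cv2
for n in ['scene','top']:
    cv2.imwrite('pics/%s0b.png'%n,cv2.resize(cv2.imread('pics/%s0.png'%n),(800,600),interpolation=cv2.INTER_CUBIC))"
```

```text
(no output)
```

View pics/scene0b.png

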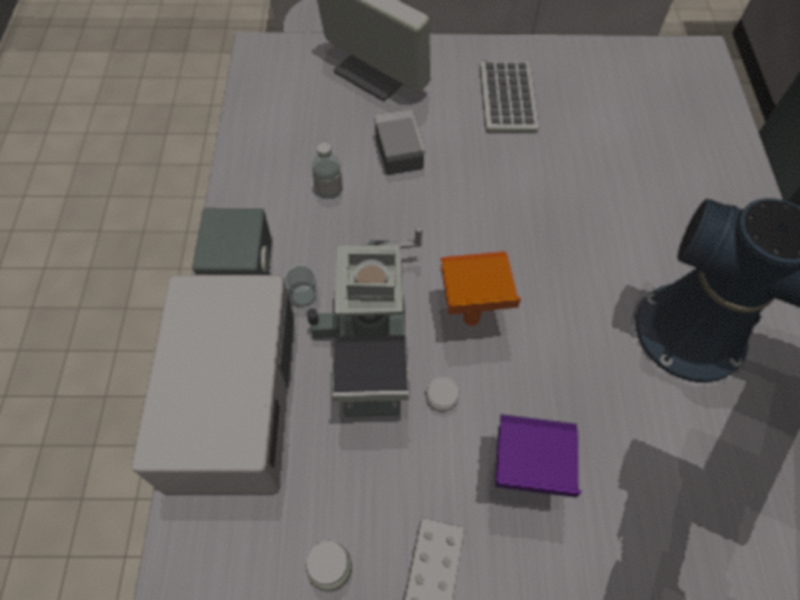

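View pics/top0b.png

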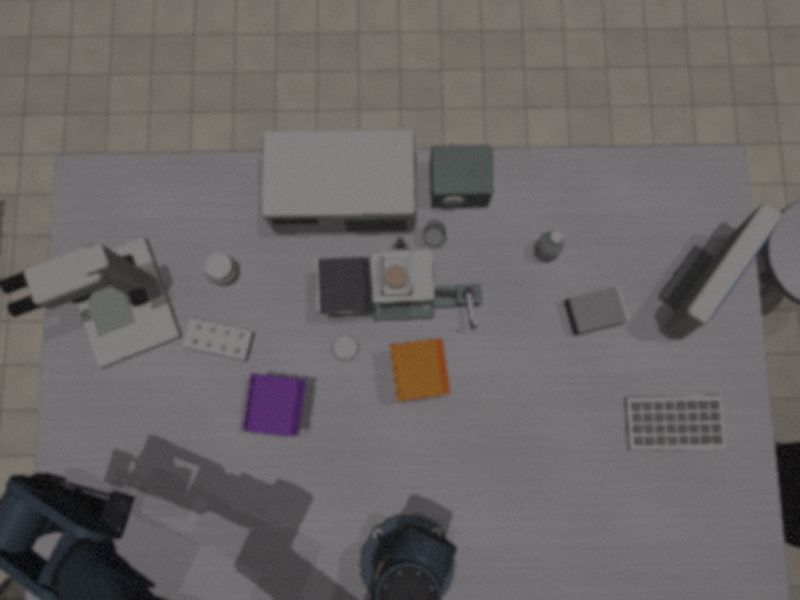

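The candidates for the stage (scene view, 800 px scale) are dark grey at (370,362), orange at (480,282) and purple at (537,457). The dark one fits: it adjoins the lift and has a white strip at its far edge, around y=393. The valve pin is near (418,237). Next I'll check this in an enlarged crop.

```bash
python3 - <<'E'
from h import *
a=np.load('scene0.npy')[140:275,185:285]; b=np.load('top0.npy')[148:212,196:316]
A=cv2.resize(a,None,fx=4.4,fy=4.4,interpolation=cv2.INTER_CUBIC)
save('crop1.png',cv2.convertScaleAbs(A,alpha=1.5)); 
B=cv2.resize(b,None,fx=6.5,fy=6.5,interpolation=cv2.INTER_CUBIC); save('crop2.png',cv2.convertScaleAbs(B,alpha=1.5))
E
```

```text
(no output)
```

View pics/crop1.png

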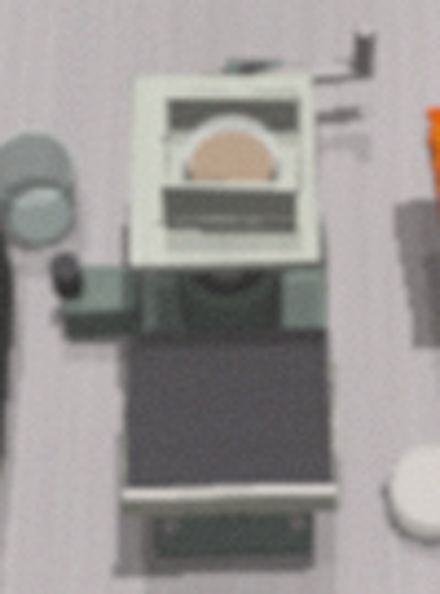

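View pics/crop2.png

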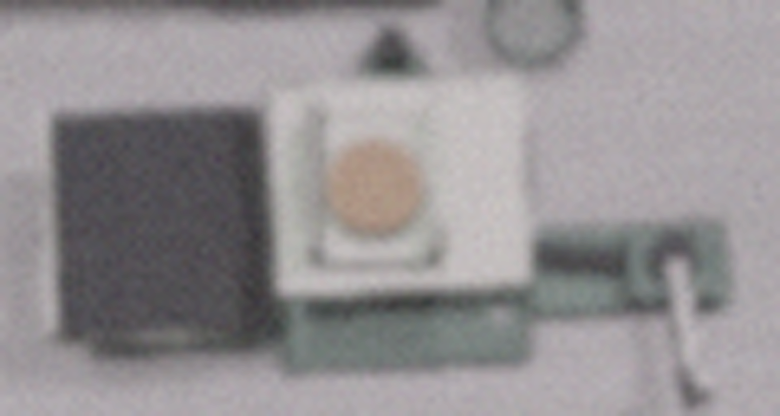

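The crops confirm it: the dark stage with its white stop strip adjoins the lift. The platform is white with the carrier on top, and the pin is at crop1 (362,35) for its top and (362,75) for its foot. Now to measure.

```bash
python3 - <<'E'
from h import *
S,T=camera_info('scene'),camera_info('top')
s=lambda x,y:(185+(x+.5)/4.4-.5,140+(y+.5)/4.4-.5); t=lambda x,y:(196+(x+.5)/6.5-.5,148+(y+.5)/6.5-.5)
def tri(a,b):
    o1,d1=ray(S,*a);o2,d2=ray(T,*b)
    A=np.c_[d1,-d2];k=np.linalg.lstsq(A,o2-o1,rcond=None)[0]
    p,q=o1+k[0]*d1,o2+k[1]*d2; return (p+q)/2*1000,np.linalg.norm(p-q)*1000
# platform corners: far-right(-y, +x), near-right(-y,-x), near-left(+y,-x), far-left
sc=[(134,75),(314,75),(322,267),(131,265)]; tc=[(522,73),(532,283),(280,298),(270,90)]
P=[];Q=[]
for a,b in zip(sc,tc):
    p=onz(S,*s(*a),.2);q=onz(T,*t(*b),.2);P.append(p);Q.append(q)
    print((p*1000).round(1),(q*1000).round(1),tri(s(*a),t(*b)))
for X in (P,Q):
    X=np.array(X);yv=(X[3]+X[2]-X[0]-X[1])/2;xv=(X[0]+X[3]-X[1]-X[2])/2
    print('centre',X.mean(0)*1000,'len',np.linalg.norm(xv),np.linalg.norm(yv),'ang y',np.degrees(np.arctan2(-yv[0],yv[1])),'ang x',np.degrees(np.arctan2(xv[1],xv[0])))
print('pin',tri(s(362,38),t(692,392)), onz(S,*s(362,36),.114)*1000,onz(T,*t(693,392),.114)*1000,'foot',onz(S,*s(362,76),.069))
# stop inner top edge ends: scene (126,487),(336,486); top(58? ,118),(62,335)
print('stop', tri(s(126,489),t(48,117)),tri(s(335,488),t(52,337)))
E
```

```text
[668.5 -60.5 200. ] [668. -61. 200.] (array([668.44402818, -61.09819748, 198.92254802]), np.float64(0.42040999836036763))
[560.  -61.3 200. ] [559.3 -63.6 200. ] (array([559.96575734, -63.81349914, 196.30657386]), np.float64(0.037985992994275054))
[555.8  69.9 200. ] [553.6  63.2 200. ] (array([555.57769528,  63.66450891, 188.40217015]), np.float64(0.11222627641886454))
[664.3  69.3 200. ] [661.1  67.3 200. ] (array([663.5023399 ,  67.22926813, 195.26269119]), np.float64(2.549706353752114))
centre [612.16262233   4.34099718 200.        ] len 0.10850105070843996 0.13054529356795663 ang y 1.8712101719485321 ang x 0.07685594788599243
centre [610.47330378   1.47382075 200.        ] len 0.10812384710121233 0.12774025524978921 ang y 2.8260070895369624 ang x 1.7982383005992202
pin (array([ 521.17845458, -153.44505119,  104.81839079]), np.float64(10.43401740377176)) [ 526.46750088 -150.76548449  114.        ] [ 514.84015309 -151.43438012  114.        ] foot [ 0.5247869  -0.14893359  0.069     ]
stop (array([662.99048719, 185.49753109, 149.7545734 ]), np.float64(4.506388505989554)) (array([546.07796847, 183.19547066, 146.86311116]), np.float64(3.941477202559122))
```

```bash
cat >> h.py <<'E'
def plan(p,yaw=None,n=None,step=45.,pr=True):
    """rows from measured pose to p (m) with tool y axis at world yaw (deg), tool down"""
    from scipy.spatial.transform import Rotation as Ro
    s=read_state();p0=np.array(s['position']);R0=np.array(s['tcp_rot']);p=np.array(p)
    if yaw is None: R1=R0
    else:
        a=np.radians(yaw);y=np.array([np.cos(a),np.sin(a),0]);z=np.array([0,0,-1.]);R1=np.c_[np.cross(y,z),y,z]
    w=Ro.from_matrix(R0.T@R1).as_rotvec()
    n=n or int(max(np.ceil(np.linalg.norm(p-p0)*1000/step),np.ceil(np.linalg.norm(w)/.14),1))
    D=(p-p0)*1000/n;R=R0;out=[]
    for i in range(n):
        out.append([(R.T@D).round(1).tolist(),(w/n).round(4).tolist()]);R=R@Ro.from_rotvec(w/n).as_matrix()
    for i in range(0,n,5): print(str(out[i:i+5]).replace(' ',''))
E
python3 - <<'E'
from h import *
S,T=camera_info('scene'),camera_info('top')
f=800/512
def tri(a,b):
    o1,d1=ray(S,a[0]/f,a[1]/f);o2,d2=ray(T,b[0]/f,b[1]/f)
    k=np.linalg.lstsq(np.c_[d1,-d2],o2-o1,rcond=None)[0]; return (o1+k[0]*d1+o2+k[1]*d2)*500
# orange corners scene: (442,258)->x+,y-; (510,254) x-,y-
print(tri((442,258),(443,340)),tri((510,254),(449,392)),tri((447,311),(391,345)),tri((517,303),(396,400)))
print(camera_info('wrist')); print(read_state()['joint_positions'])
plan([.165,.603,.30]); plan([.49,-.17,.26],135)
E
```

```text
[481.77451915 -86.14325916 120.76403658] [363.28981924 -93.58460486 127.97680365] [474.66392932  26.50758413 124.47337405] [354.81261157  17.13372478 137.77605404]
{'fovy': 65.70646984690485, 'cx': 249.04269422988617, 'cy': 192.57324197780787, 'T_tool_cam': array([[-4.29897370e-04, -9.57072759e-01, -2.89847457e-01,
         8.08462488e-02],
       [ 9.99999701e-01, -2.25277997e-04, -7.39319259e-04,
         6.19110664e-04],
       [ 6.42286068e-04, -2.89847688e-01,  9.57072570e-01,
        -1.86392081e-01],
       [ 0.00000000e+00,  0.00000000e+00,  0.00000000e+00,
         1.00000000e+00]])}
[ 6.44285177e+01  3.02733172e+01  8.21493254e+01 -9.12740422e-04
  6.76895705e+01 -1.02271872e+01]
[[[0.1,0.2,-34.2],[0.0,0.0,0.0]],[[0.1,0.2,-34.2],[0.0,0.0,0.0]],[[0.1,0.2,-34.2],[0.0,0.0,0.0]]]
[[[-27.2,-34.7,-3.2],[-0.0001,-0.0001,-0.0554]],[[-25.3,-36.1,-3.2],[-0.0001,-0.0001,-0.0554]],[[-23.2,-37.5,-3.2],[-0.0001,-0.0001,-0.0554]],[[-21.1,-38.7,-3.2],[-0.0001,-0.0001,-0.0554]],[[-19.0,-39.8,-3.2],[-0.0001,-0.0001,-0.0554]]]
[[[-16.7,-40.8,-3.2],[-0.0001,-0.0001,-0.0554]],[[-14.4,-41.7,-3.2],[-0.0001,-0.0001,-0.0554]],[[-12.1,-42.4,-3.3],[-0.0001,-0.0001,-0.0554]],[[-9.7,-43.0,-3.3],[-0.0001,-0.0001,-0.0554]],[[-7.3,-43.5,-3.3],[-0.0001,-0.0001,-0.0554]]]
[[[-4.9,-43.8,-3.3],[-0.0001,-0.0001,-0.0554]],[[-2.5,-44.0,-3.3],[-0.0001,-0.0001,-0.0554]],[[-0.0,-44.1,-3.3],[-0.0001,-0.0001,-0.0554]],[[2.4,-44.0,-3.3],[-0.0001,-0.0001,-0.0554]],[[4.8,-43.8,-3.3],[-0.0001,-0.0001,-0.0554]]]
[[[7.3,-43.5,-3.3],[-0.0001,-0.0001,-0.0554]],[[9.7,-43.0,-3.3],[-0.0001,-0.0001,-0.0554]],[[12.0,-42.4,-3.3],[-0.0001,-0.0001,-0.0554]],[[14.4,-41.7,-3.3],[-0.0001,-0.0001,-0.0554]]]
```

Request:
drive_tool(motion=[[[0,0,-34],[0,0,0]],[[0,0,-34],[0,0,0]],[[0,0,-34],[0,0,0]],[[-27,-35,-3],[0,0,-0.055]],[[-25,-36,-3],[0,0,-0.055]]], gripper=0.45)

```text
time_s: 0.6
position: [0.1992, 0.5213, 0.307]
tcp_rot: [[-0.988, 0.153, 0.001], [0.153, 0.988, 0.002], [-0.001, 0.002, -1.0]]
force: [0.7, 0.1, -0.0]
opening: 0.626
grasp_force: 0.0
```

Request:
drive_tool(motion=[[[-23,-37,-3],[0,0,-0.055]],[[-21,-39,-3],[0,0,-0.055]],[[-19,-40,-3],[0,0,-0.055]],[[-17,-41,-3],[0,0,-0.055]],[[-14,-42,-3],[0,0,-0.055]]])

```text
time_s: 1.1
position: [0.2837, 0.3157, 0.3211]
tcp_rot: [[-0.993, -0.12, -0.0], [-0.12, 0.993, -0.0], [0.0, -0.0, -1.0]]
force: [0.5, 0.0, 0.6]
opening: 0.455
grasp_force: 0.0
```

Request:
drive_tool(motion=[[[-12,-42,-3],[0,0,-0.055]],[[-10,-43,-3],[0,0,-0.055]],[[-7,-43.5,-3],[0,0,-0.055]],[[-5,-44,-3],[0,0,-0.055]],[[-2.5,-44,-3],[0,0,-0.055]]])

```text
time_s: 1.6
position: [0.3683, 0.1125, 0.3363]
tcp_rot: [[-0.923, -0.384, -0.0], [-0.384, 0.923, 0.0], [-0.0, 0.0, -1.0]]
force: [1.0, -0.5, 0.1]
opening: 0.451
grasp_force: 0.0
```

```bash
python3 -c "
from h import *
s=read_state();print(s['time_s'],s['position'],s['opening'],s['joint_positions'])
plan([.49,-.18,.26],135)"
```

```text
1.6 [0.36828795 0.11245226 0.33625631] 0.4508609866304672 [ 2.17137693e-01  1.06801684e+00  1.01416732e+02  9.91732616e-03
  7.75187351e+01 -1.12386540e+02]
[[[0.0,-39.6,9.5],[0.0,0.0,-0.0489]],[[1.9,-39.6,9.5],[0.0,0.0,-0.0489]],[[3.9,-39.4,9.5],[0.0,0.0,-0.0489]],[[5.8,-39.2,9.5],[0.0,0.0,-0.0489]],[[7.7,-38.8,9.5],[0.0,0.0,-0.0489]]]
[[[9.6,-38.4,9.5],[0.0,0.0,-0.0489]],[[11.4,-37.9,9.5],[0.0,0.0,-0.0489]],[[13.3,-37.3,9.5],[0.0,0.0,-0.0489]]]
```

```bash
python3 -c "
from h import *
plan([.49,-.18,.26],115)"
```

```text
[[[0.0,-39.6,9.5],[0.0,0.0,-0.0052]],[[0.2,-39.6,9.5],[0.0,0.0,-0.0052]],[[0.4,-39.6,9.5],[0.0,0.0,-0.0052]],[[0.6,-39.6,9.5],[0.0,0.0,-0.0052]],[[0.8,-39.6,9.5],[0.0,0.0,-0.0052]]]
[[[1.0,-39.6,9.5],[0.0,0.0,-0.0052]],[[1.2,-39.6,9.5],[0.0,0.0,-0.0052]],[[1.5,-39.6,9.5],[0.0,0.0,-0.0052]]]
```

Request:
drive_tool(motion=[[[0,-40,9],[0,0,-0.005]],[[0,-40,9],[0,0,-0.005]],[[0.5,-40,9],[0,0,-0.005]],[[0.5,-40,9],[0,0,-0.005]],[[1,-40,9],[0,0,-0.005]]])

```text
time_s: 2.1
position: [0.4448, -0.0722, 0.2906]
tcp_rot: [[-0.914, -0.405, -0.0], [-0.405, 0.914, 0.0], [0.0, 0.001, -1.0]]
force: [1.5, 0.9, -0.1]
opening: 0.45
grasp_force: 0.0
```

Request:
drive_tool(motion=[[[1,-40,9],[0,0,-0.005]],[[1,-40,9],[0,0,-0.005]],[[1.5,-38,9],[0,0,-0.005]],[[0,0,0],[0,0,0]],[[0,0,0],[0,0,0]]])

```text
time_s: 2.6
position: [0.4893, -0.1799, 0.2633]
tcp_rot: [[-0.909, -0.417, -0.002], [-0.417, 0.909, 0.002], [0.001, 0.003, -1.0]]
force: [-0.9, 0.4, -0.1]
opening: 0.45
grasp_force: 0.0
```

```bash
cat >> h.py <<'E'
def wpose(s):
    T=np.eye(4);T[:3,:3]=s['tcp_rot'];T[:3,3]=s['position'];return T@camera_info('wrist')['T_tool_cam']
def wray(M,u,v):
    i=camera_info('wrist');f=192/np.tan(np.radians(i['fovy'])/2)
    x,y=u-i['cx'],v-i['cy'];r=np.hypot(x,y)+1e-9;t=r/f
    return M[:3,3],M[:3,:3]@np.array([np.sin(t)*x/r,np.sin(t)*y/r,np.cos(t)])
def wonz(M,u,v,z):
    o,d=wray(M,u,v);return o+d*(z-o[2])/d[2]
E
python3 -c "
from h import *
s=read_state();M=wpose(s);np.save('M1.npy',M);im=capture('wrist');np.save('w1.npy',im)
save('w1.png',cv2.convertScaleAbs(cv2.resize(im,(800,600),interpolation=cv2.INTER_CUBIC),alpha=1.4))
print(s['time_s'],s['position'],s['joint_positions'][5],camera_info('wrist')['T_tool_cam'].shape)"
```

```text
2.6 [ 0.4892896  -0.17988288  0.26328392] -147.1704487715821 (4, 4)
```

View pics/w1.png

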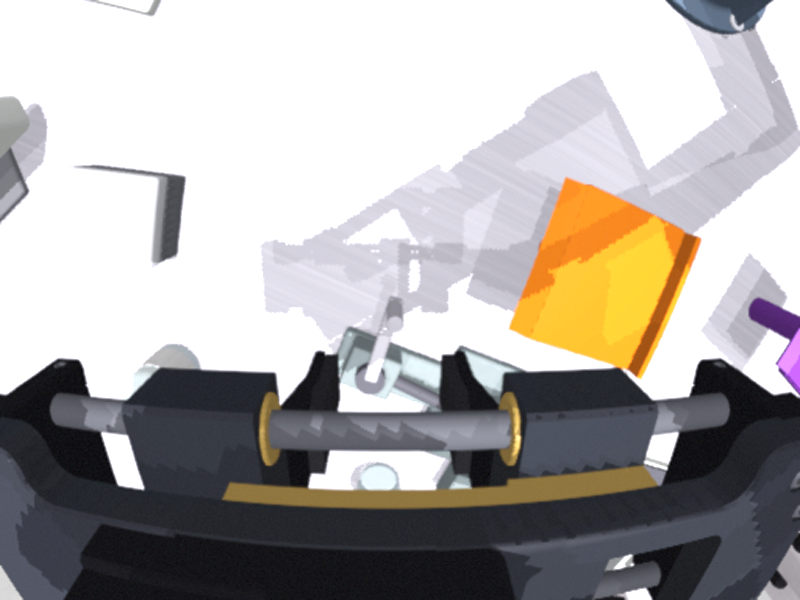

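```bash
python3 -c "
from h import *
M=np.load('M1.npy');f=.64
print('pin',wonz(M,396*f,323*f,.114),'foot',wonz(M,396*f,302*f,.069),'axis',wonz(M,370*f,380*f,.075))
for c in [(567,178),(700,238),(642,376),(510,328)]: print('orange',wonz(M,c[0]*f,c[1]*f,.13))
"
```

```text
pin [ 0.52180511 -0.15769985  0.114     ] foot [ 0.51863749 -0.15837339  0.069     ] axis [ 0.59310145 -0.14959122  0.075     ]
orange [ 0.36721293 -0.09455722  0.13      ]
orange [0.34884881 0.03684696 0.13      ]
orange [0.47445338 0.05272891 0.13      ]
orange [ 0.48508946 -0.08059687  0.13      ]
```

```bash
python3 -c "
from h import *
plan([.521,-.156,.20],115); print(); plan([.521,-.156,.092],115)"
```

```text
[[[-19.3,3.7,31.8],[0.0011,-0.0005,-0.0023]],[[-19.3,3.7,31.9],[0.0011,-0.0005,-0.0023]]]

[[[-9.7,1.8,42.9],[0.0006,-0.0002,-0.0011]],[[-9.7,1.8,42.9],[0.0006,-0.0002,-0.0011]],[[-9.7,1.8,42.9],[0.0006,-0.0002,-0.0011]],[[-9.7,1.8,42.9],[0.0006,-0.0002,-0.0011]]]
```

Request:
drive_tool(motion=[[[-19.5,4,32],[0.001,0,0]],[[-19.5,4,32],[0.001,0,0]],[[0,0,38],[0,0,0]],[[0,0,38],[0,0,0]],[[0,0,32],[0,0,0]]])

```text
time_s: 3.15
position: [0.5213, -0.1542, 0.0914]
tcp_rot: [[-0.907, -0.421, 0.0], [-0.421, 0.907, -0.001], [0.0, -0.001, -1.0]]
force: [0.6, -0.6, 0.5]
opening: 0.446
grasp_force: 0.0
```

Request:
drive_tool(motion=[[[0,0,0],[0,0,0]],[[0,0,0],[0,0,0]],[[0,0,0],[0,0,0]],[[0,0,0],[0,0,0]],[[0,0,0],[0,0,0]]], gripper=0.0)

```text
time_s: 3.65
position: [0.523, -0.1568, 0.0939]
tcp_rot: [[-0.908, -0.419, 0.004], [-0.419, 0.908, -0.003], [-0.002, -0.005, -1.0]]
force: [0.1, 0.3, -0.3]
opening: 0.082
grasp_force: 0.0
```

```bash
python3 -c "
from h import *
s=read_state();print(s['time_s'],s['position'],s['opening'],s['grasp_force'],s['force'])
im=capture('scene');np.save('ref.npy',im);w=capture('wrist');np.save('w2.npy',w)
A=cv2.resize(im[140:275,185:300],(600,704//2*2))[:600]
B=cv2.resize(w,(800,600));save('w2.png',cv2.convertScaleAbs(np.hstack([cv2.resize(im[130:260,180:320],(400,371)),cv2.resize(w,(400,371))]),alpha=1.4))"
```

```text
3.65 [ 0.52302868 -0.15684539  0.09389555] 0.08223528208586602 0.0 [ 0.08194924  0.33416127 -0.29680491]
```

View pics/w2.png

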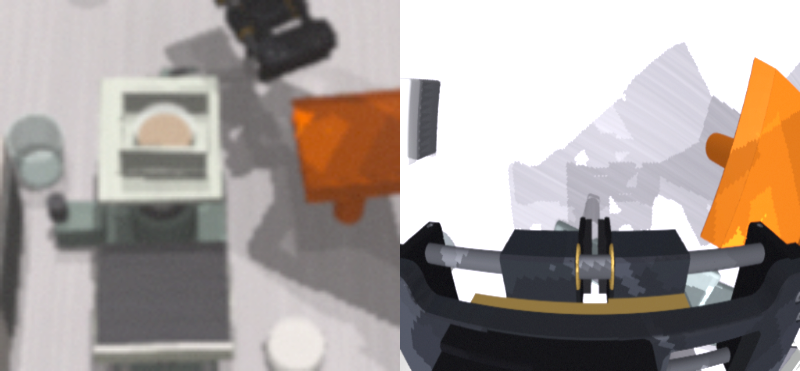

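```bash
python3 -c "
from h import *
w=np.load('w2.npy');save('w2c.png',cv2.resize(w[180:320,180:330],(800,747)[:2],interpolation=cv2.INTER_CUBIC)[:600])"
```

```text
(no output)
```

View pics/w2c.png

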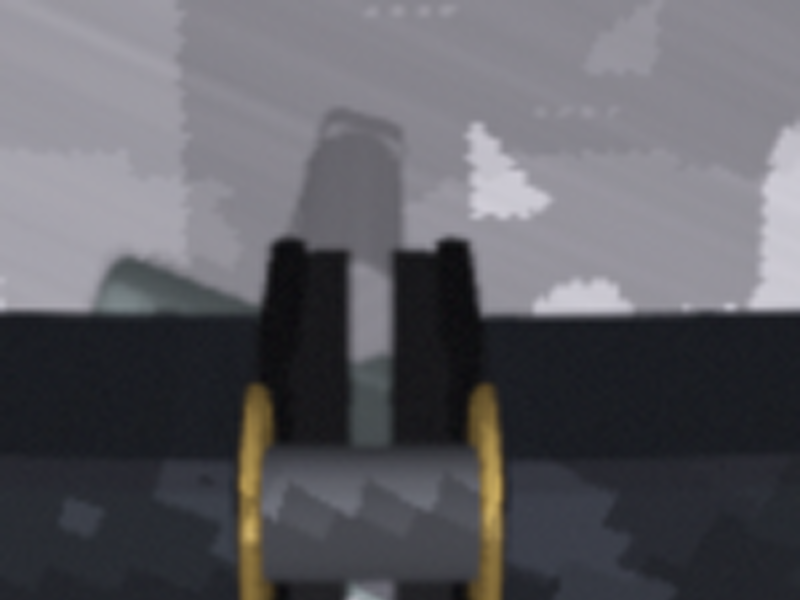

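```bash
python3 -c "
from h import *
s=read_state();M=wpose(s);print(s['time_s'],s['opening'])
n=lambda x,y:(180+x*150/800,180+y*140/747)
print('end z69',wonz(M,*n(362,112),.069),'z114',wonz(M,*n(362,112),.114))
for z in (.069,.114): print('left',wonz(M,*n(310,180),z),'right',wonz(M,*n(402,180),z))
print('fingertip z92',wonz(M,*n(330,250),.092))
"
```

```text
3.75 0.029371273384780634
end z69 [ 0.51354266 -0.16075571  0.069     ] z114 [ 0.4997038  -0.16672001  0.114     ]
left [ 0.52591455 -0.16321132  0.069     ] right [ 0.52041943 -0.15134417  0.069     ]
left [ 0.50943175 -0.16865084  0.114     ] right [ 0.50511097 -0.15931978  0.114     ]
fingertip z92 [ 0.52523427 -0.15972321  0.092     ]
```

```bash
cat >> h.py <<'E'
def wproj(M,p):
    i=camera_info('wrist');f=192/np.tan(np.radians(i['fovy'])/2)
    q=M[:3,:3].T@(np.array(p)-M[:3,3]);t=np.arctan2(np.hypot(q[0],q[1]),q[2]);r=np.hypot(q[0],q[1])+1e-9
    return np.array([i['cx']+f*t*q[0]/r,i['cy']+f*t*q[1]/r])
E
python3 -c "
from h import *
s=read_state();M=wpose(s);print(s['position'])
z=lambda p:((wproj(M,p)-180)*[800/150,747/140]).round()
for x in (.500,.505,.51,.515,.52): print(x,z([x,-.157,.069]),z([x,-.157,.114]))
R=np.array(s['tcp_rot']);p=np.array(s['position'])
for o in ([0,0,0],[.0095,0,0],[-.0095,0,0],[.0095,0,-.019]): print(o,z(p+R@np.array(o)))
M1=np.load('M1.npy')
print('w1',[(wproj(M1,[.521,-.157,h])/.64).round() for h in (.069,.114)],[(wproj(M1,[.505,-.157,h])/.64).round() for h in (.069,.114)])
"
```

```text
[ 0.52256543 -0.15667873  0.09326945]
0.5 [428.  38.] [440. 149.]
0.505 [412.  70.] [421. 187.]
0.51 [397. 101.] [402. 225.]
0.515 [382. 132.] [384. 261.]
0.52 [367. 162.] [365. 297.]
[0, 0, 0] [360. 246.]
[0.0095, 0, 0] [360. 176.]
[-0.0095, 0, 0] [360. 313.]
[0.0095, 0, -0.019] [359. 235.]
w1 [array([396., 305.]), array([397., 322.])] [array([404., 289.]), array([406., 304.])]
```

Request:
drive_tool(motion=[[[0,0,0],[0,0,0]],[[0,0,0],[0,0,0]],[[0,0,0],[0,0,0]]])

```text
time_s: 4.05
position: [0.522, -0.1565, 0.0922]
tcp_rot: [[-0.908, -0.419, 0.001], [-0.419, 0.908, -0.002], [0.0, -0.002, -1.0]]
force: [0.1, -0.4, 1.1]
opening: 0.008
grasp_force: 0.0
```

```bash
python3 -c "
from h import *
s=read_state();print(s['position'],s['opening'],s['grasp_force'],s['force'])
w=capture('wrist');save('w3c.png',cv2.resize(w[180:320,180:330],(800,747),interpolation=cv2.INTER_CUBIC)[:600])"
```

```text
[ 0.52204262 -0.15645214  0.09223915] 0.008419738863092784 0.0 [ 0.05384761 -0.4307498   1.14400926]
```

View pics/w3c.png

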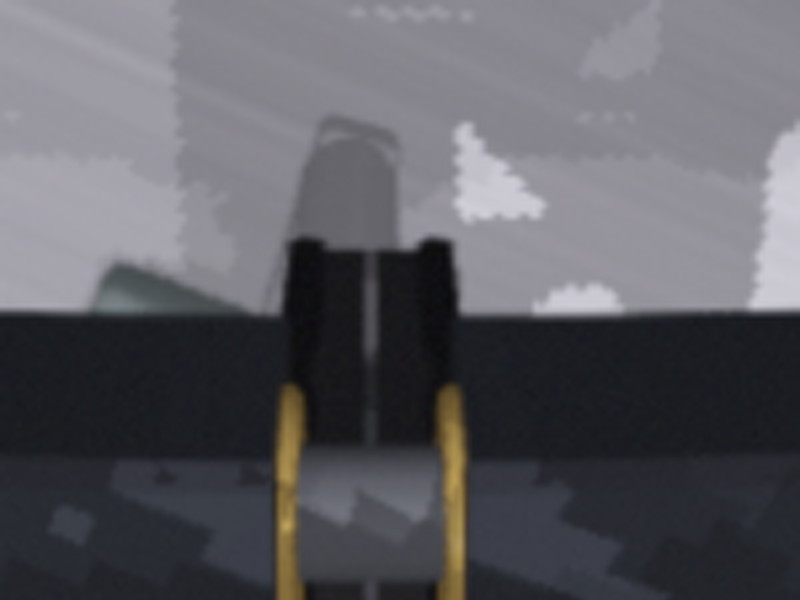

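Request:
drive_tool(motion=[[[0,0,-8],[0,0,0]],[[0,0,-2],[0,0,0]],[[0,0,0],[0,0,0]],[[0,0,0],[0,0,0]],[[0,0,0],[0,0,0]]], gripper=0.45)

```text
time_s: 4.6
position: [0.522, -0.1563, 0.1022]
tcp_rot: [[-0.908, -0.419, 0.001], [-0.419, 0.908, -0.002], [0.0, -0.002, -1.0]]
force: [0.5, 0.7, -0.0]
opening: 0.374
grasp_force: 0.0
```

Request:
drive_tool(motion=[[[0,0,0],[0,0,0]],[[0,0,8],[0,0,0]],[[0,0,8],[0,0,0]],[[0,0,8],[0,0,0]],[[0,0,0],[0,0,0]]])

```text
time_s: 5.1
position: [0.5209, -0.1558, 0.0765]
tcp_rot: [[-0.908, -0.419, -0.002], [-0.419, 0.908, -0.0], [0.002, 0.001, -1.0]]
force: [0.7, -0.1, -0.4]
opening: 0.449
grasp_force: 0.0
```

Request:
drive_tool(motion=[[[0,0,0],[0,0,0]],[[0,0,0],[0,0,0]],[[0,0,0],[0,0,0]],[[0,0,0],[0,0,0]],[[0,0,0],[0,0,0]]], gripper=0.0)

```text
time_s: 5.6
position: [0.5235, -0.1582, 0.0787]
tcp_rot: [[-0.908, -0.419, 0.004], [-0.419, 0.908, -0.005], [-0.001, -0.006, -1.0]]
force: [0.4, -4.4, -2.2]
opening: 0.146
grasp_force: 30.0
```

```bash
cat >> h.py <<'E'
AX=np.array([.596,-.148]); 
def phi():
    s=read_state();d=np.array(s['position'])[:2]-AX;return np.arctan2(-d[1],-d[0]),np.hypot(*d)*1000
def arc(dphis):
    """increments of phi per row from nominal"""
    R=np.array(read_state()['tcp_rot']);f0,_=phi();out=[];f=f0
    for d in dphis:
        a=75*np.array([-np.cos(f+d)+np.cos(f),-np.sin(f+d)+np.sin(f),0]);f+=d
        out.append([(R.T@a).round(1).tolist(),[0,0,0]])
    print('phi0',f0,_,str(out).replace(' ',''))
def strip(im): return cv2.cvtColor(im,cv2.COLOR_RGB2GRAY).astype(np.float32)[150:206,212:262]
def sink(n=1):
    """image shift (px, col,row) of platform against ref.npy"""
    ref=strip(np.load('ref.npy'));w=cv2.createHanningWindow(ref.shape[::-1],cv2.CV_32F)
    for _ in range(n):
        s=read_state();d,c=cv2.phaseCorrelate(ref,strip(capture('scene')),w)
        print('t',round(s['time_s'],2),'shift',np.round(d,2),round(c,2),'phi',np.round(phi(),3),'F',np.round(s['force'],1))
E
python3 -c "
from h import *
np.save('ref.npy',capture('scene'));sink(2)
S=camera_info('scene');print([ (proj(S,[.611,.003,.2-h])-proj(S,[.611,.003,.2])).round(2) for h in (.01,.03,.05,.07)])
arc([.05]*5)"
```

```text
t 5.65 shift [ 0.14 -0.12] 0.87 phi [ 0.139 73.254] F [ 1.6 -5.4 -2.6]
t 5.7 shift [ 0.01 -0.1 ] 0.89 phi [ 0.139 73.242] F [ 2.  -5.  -1.6]
[array([0.09, 1.99]), array([0.28, 5.88]), array([0.45, 9.66]), array([ 0.63, 13.32])]
phi0 0.13854811386227278 73.24177923412245 [[[1.0,-3.6,0.0],[0,0,0]],[[0.8,-3.7,0.0],[0,0,0]],[[0.6,-3.7,0.0],[0,0,0]],[[0.4,-3.7,0.0],[0,0,0]],[[0.3,-3.7,0.0],[0,0,0]]]
```

Request:
drive_tool(motion=[[[1,-3.6,0],[0,0,0]],[[0.8,-3.7,0],[0,0,0]],[[0.6,-3.7,0],[0,0,0]],[[0.4,-3.7,0],[0,0,0]],[[0.3,-3.7,0],[0,0,0]]])

```text
time_s: 6.25
position: [0.5253, -0.1718, 0.0784]
tcp_rot: [[-0.908, -0.419, -0.003], [-0.419, 0.908, 0.003], [0.002, 0.004, -1.0]]
force: [-1.0, 5.8, 5.3]
opening: 0.146
grasp_force: 30.0
```

```bash
cat >> h.py <<'E'
def track(n=1):
    """platform sink (m) from carrier patch rows in scene view"""
    S=camera_info('scene');P0=np.array([.611,.015,.23]);z=np.linspace(0,.1,201)
    rows=np.array([proj(S,P0-[0,0,h])[1] for h in z])-proj(S,P0)[1]
    ref=np.load('ref.npy');t=ref[155:203,214:260]
    for _ in range(n):
        s=read_state();im=capture('scene')
        m=cv2.matchTemplate(im[149:240,210:266],t,cv2.TM_CCOEFF_NORMED);_,c,_,(x,y)=cv2.minMaxLoc(m)
        dy=y-6.
        if 0<y<m.shape[0]-1:
            a,b,e=m[y-1,x],m[y,x],m[y+1,x];dy+=.5*(a-e)/(a-2*b+e)
        print('t',round(s['time_s'],2),'dy',round(dy,2),'c',round(c,2),'sink mm',round(1000*np.interp(dy,rows,z),1),'phi',np.round(phi(),3),'F',np.round(s['force'],1),'grip',round(s['opening'],3))
E
python3 -c "
from h import *
sink();track();arc([.04]*5)"
```

```text
t 6.25 shift [ 0.01 -0.03] 0.92 phi [ 0.335 74.588] F [-1.   5.8  5.3]
t 6.3 dy 0.01 c 1.0 sink mm 0.0 phi [ 0.335 74.601] F [0.4 4.3 4.5] grip 0.142
phi0 0.3348569957442913 74.60132189793343 [[[0.2,-3.0,-0.0],[0,0,0]],[[0.1,-3.0,-0.0],[0,0,0]],[[-0.0,-3.0,-0.0],[0,0,0]],[[-0.1,-3.0,-0.0],[0,0,0]],[[-0.2,-3.0,-0.0],[0,0,0]]]
```

Request:
drive_tool(motion=[[[0.2,-3,0],[0,0,0]],[[0.1,-3,0],[0,0,0]],[[0,-1.5,0],[0,0,0]],[[0,0,0],[0,0,0]]])

```text
time_s: 6.75
position: [0.5274, -0.1796, 0.0784]
tcp_rot: [[-0.908, -0.42, -0.004], [-0.42, 0.908, 0.001], [0.003, 0.003, -1.0]]
force: [-2.7, 4.1, 6.4]
opening: 0.15
grasp_force: 30.0
```

```bash
python3 -c "
from h import *
track(2);arc([.02]*3)"
```

```text
t 6.75 dy 0.01 c 1.0 sink mm 0.0 phi [ 0.432 75.546] F [-2.7  4.1  6.4] grip 0.15
t 6.8 dy 0.01 c 1.0 sink mm 0.1 phi [ 0.432 75.495] F [-3.5  3.8  5.6] grip 0.144
phi0 0.4324673096095185 75.49480346514639 [[[-0.0,-1.5,-0.0],[0,0,0]],[[-0.0,-1.5,-0.0],[0,0,0]],[[-0.1,-1.5,-0.0],[0,0,0]]]
```

Request:
drive_tool(motion=[[[0,-1.5,0],[0,0,0]],[[0,-1.5,0],[0,0,0]],[[-0.2,-1.5,0],[0,0,0]],[[0,0,0],[0,0,0]]])

```text
time_s: 7.25
position: [0.5288, -0.1833, 0.0784]
tcp_rot: [[-0.907, -0.42, -0.006], [-0.42, 0.907, 0.002], [0.004, 0.004, -1.0]]
force: [-2.4, 4.3, 6.9]
opening: 0.146
grasp_force: 30.0
```

```bash
python3 -c "
from h import *
track(2);arc([.02]*3)"
```

```text
t 7.25 dy 0.01 c 1.0 sink mm 0.1 phi [ 0.484 75.889] F [-2.4  4.3  6.9] grip 0.146
t 7.3 dy 0.01 c 1.0 sink mm 0.1 phi [ 0.484 75.893] F [-4.6  3.7  6.5] grip 0.145
phi0 0.4841682762307117 75.89298545719195 [[[-0.1,-1.5,-0.0],[0,0,0]],[[-0.1,-1.5,-0.0],[0,0,0]],[[-0.2,-1.5,-0.0],[0,0,0]]]
```

Request:
drive_tool(motion=[[[-0.3,-1.5,0],[0,0,0]],[[-0.3,-1.5,0],[0,0,0]],[[-0.3,-1.5,0],[0,0,0]],[[0,0,0],[0,0,0]]])

```text
time_s: 7.75
position: [0.5304, -0.1869, 0.0783]
tcp_rot: [[-0.907, -0.421, -0.008], [-0.421, 0.907, 0.002], [0.006, 0.005, -1.0]]
force: [-5.5, 3.9, 8.1]
opening: 0.147
grasp_force: 30.0
```

```bash
python3 -c "
from h import *
track(2);arc([.02]*3)"
```

```text
t 7.75 dy 0.02 c 0.99 sink mm 0.1 phi [ 0.535 76.282] F [-5.5  3.9  8.1] grip 0.147
t 7.8 dy 0.02 c 0.99 sink mm 0.1 phi [ 0.534 76.267] F [-6.1  2.8  9.4] grip 0.146
phi0 0.5344521784117778 76.26741985309984 [[[-0.2,-1.5,-0.0],[0,0,0]],[[-0.2,-1.5,-0.0],[0,0,0]],[[-0.2,-1.5,-0.0],[0,0,0]]]
```

Request:
drive_tool(motion=[[[-0.5,-1.5,0],[0,0,0]],[[-0.5,-1.5,0],[0,0,0]],[[-0.5,-1.5,0],[0,0,0]],[[0,0,0],[0,0,0]]])

```text
time_s: 8.25
position: [0.5331, -0.1911, 0.0784]
tcp_rot: [[-0.907, -0.421, -0.009], [-0.421, 0.907, 0.001], [0.008, 0.005, -1.0]]
force: [-7.2, 1.7, 8.4]
opening: 0.149
grasp_force: 30.0
```

```bash
python3 -c "
from h import *
track(2)"
```

```text
t 8.25 dy 0.02 c 0.99 sink mm 0.1 phi [ 0.601 76.262] F [-7.2  1.7  8.4] grip 0.149
t 8.3 dy 0.02 c 0.99 sink mm 0.1 phi [ 0.601 76.25 ] F [-7.5  1.1  8.8] grip 0.147
```

Request:
drive_tool(motion=[[[-0.5,-1.4,0],[0,0,0]],[[-0.5,-1.4,0],[0,0,0]],[[-0.5,-1.4,0],[0,0,0]],[[0,0,0],[0,0,0]]])

```text
time_s: 8.75
position: [0.5359, -0.1945, 0.0784]
tcp_rot: [[-0.907, -0.421, -0.01], [-0.421, 0.907, 0.001], [0.009, 0.005, -1.0]]
force: [-8.5, 0.7, 9.4]
opening: 0.147
grasp_force: 30.0
```

```bash
python3 -c "
from h import *
track(2)"
```

```text
t 8.75 dy 0.03 c 0.99 sink mm 0.1 phi [ 0.658 76.011] F [-8.5  0.7  9.4] grip 0.147
t 8.8 dy 0.03 c 0.99 sink mm 0.1 phi [ 0.658 76.004] F [-9.5  0.5  9.4] grip 0.143
```

Request:
drive_tool(motion=[[[-0.2,-1.5,0],[0,0,0]],[[-0.2,-1.5,0],[0,0,0]],[[-0.2,-1.5,0],[0,0,0]],[[0,0,0],[0,0,0]]])

```text
time_s: 9.25
position: [0.539, -0.1979, 0.0784]
tcp_rot: [[-0.907, -0.421, -0.008], [-0.421, 0.907, 0.001], [0.007, 0.005, -1.0]]
force: [-7.4, 1.8, 8.8]
opening: 0.149
grasp_force: 30.0
```

```bash
python3 -c "
from h import *
track(2);arc([.02]*3)"
```

```text
t 9.25 dy 0.03 c 0.99 sink mm 0.2 phi [ 0.72  75.796] F [-7.4  1.8  8.8] grip 0.149
t 9.3 dy 0.03 c 0.99 sink mm 0.1 phi [ 0.72  75.797] F [-7.2  2.   8.5] grip 0.146
phi0 0.719646918031967 75.79665654196424 [[[-0.4,-1.4,-0.0],[0,0,0]],[[-0.5,-1.4,-0.0],[0,0,0]],[[-0.5,-1.4,-0.0],[0,0,0]]]
```

Request:
drive_tool(motion=[[[-0.4,-1.4,0],[0,0,0]],[[-0.4,-1.4,0],[0,0,0]],[[-0.5,-1.4,0],[0,0,0]],[[0,0,0],[0,0,0]]])

```text
time_s: 9.75
position: [0.5421, -0.201, 0.0784]
tcp_rot: [[-0.907, -0.421, -0.008], [-0.421, 0.907, 0.002], [0.007, 0.005, -1.0]]
force: [-6.2, 3.1, 8.1]
opening: 0.145
grasp_force: 30.0
```

```bash
python3 -c "
from h import *
track(2);arc([.02]*3)"
```

```text
t 9.75 dy 0.04 c 0.99 sink mm 0.2 phi [ 0.777 75.6  ] F [-6.2  3.1  8.1] grip 0.145
t 9.8 dy 0.04 c 0.99 sink mm 0.2 phi [ 0.777 75.567] F [-6.9  2.9  8.6] grip 0.145
phi0 0.7769135784467757 75.56660606056363 [[[-0.5,-1.4,-0.0],[0,0,0]],[[-0.5,-1.4,-0.0],[0,0,0]],[[-0.6,-1.4,-0.0],[0,0,0]]]
```

Request:
drive_tool(motion=[[[-0.5,-1.4,0],[0,0,0]],[[-0.5,-1.4,0],[0,0,0]],[[-0.5,-1.4,0],[0,0,0]],[[0,0,0],[0,0,0]]])

```text
time_s: 10.25
position: [0.5454, -0.2039, 0.0784]
tcp_rot: [[-0.907, -0.421, -0.008], [-0.421, 0.907, 0.002], [0.006, 0.005, -1.0]]
force: [-6.1, 2.7, 7.8]
opening: 0.149
grasp_force: 30.0
```

```bash
python3 -c "
from h import *
track(2);arc([.02]*3)"
```

```text
t 10.25 dy 0.05 c 0.98 sink mm 0.3 phi [ 0.835 75.365] F [-6.1  2.7  7.8] grip 0.149
t 10.3 dy 0.05 c 0.98 sink mm 0.3 phi [ 0.835 75.389] F [-5.4  3.5  8.3] grip 0.146
phi0 0.8354238165197719 75.38931423341444 [[[-0.6,-1.4,-0.0],[0,0,0]],[[-0.6,-1.4,-0.0],[0,0,0]],[[-0.7,-1.3,-0.0],[0,0,0]]]
```

Request:
drive_tool(motion=[[[-0.6,-1.4,0],[0,0,0]],[[-0.6,-1.4,0],[0,0,0]],[[-0.7,-1.3,0],[0,0,0]],[[0,0,0],[0,0,0]]])

```text
time_s: 10.75
position: [0.5492, -0.2071, 0.0785]
tcp_rot: [[-0.907, -0.42, -0.007], [-0.42, 0.907, 0.002], [0.006, 0.004, -1.0]]
force: [-4.8, 3.0, 7.4]
opening: 0.145
grasp_force: 30.0
```

```bash
python3 -c "
from h import *
track(2);arc([.02]*3)"
```

```text
t 10.75 dy 0.06 c 0.98 sink mm 0.3 phi [ 0.901 75.402] F [-4.8  3.   7.4] grip 0.145
t 10.8 dy 0.06 c 0.98 sink mm 0.3 phi [ 0.901 75.382] F [-4.9  2.9  7.7] grip 0.15
phi0 0.9009902205817422 75.38198401096572 [[[-0.7,-1.3,-0.0],[0,0,0]],[[-0.7,-1.3,-0.0],[0,0,0]],[[-0.7,-1.3,-0.0],[0,0,0]]]
```

Request:
drive_tool(motion=[[[-0.7,-1.3,0],[0,0,0]],[[-0.7,-1.3,0],[0,0,0]],[[-0.7,-1.3,0],[0,0,0]],[[0,0,0],[0,0,0]]])

```text
time_s: 11.25
position: [0.553, -0.2097, 0.0784]
tcp_rot: [[-0.907, -0.42, -0.007], [-0.42, 0.907, 0.002], [0.005, 0.004, -1.0]]
force: [-5.3, 2.6, 7.9]
opening: 0.144
grasp_force: 30.0
```

```bash
python3 -c "
from h import *
track(2);arc([.02]*3)"
```

```text
t 11.25 dy 0.23 c 0.96 sink mm 1.1 phi [ 0.962 75.203] F [-5.3  2.6  7.9] grip 0.144
t 11.3 dy 0.31 c 0.95 sink mm 1.5 phi [ 0.962 75.192] F [-5.6  3.   6.9] grip 0.146
phi0 0.9621658740756667 75.19215902182903 [[[-0.8,-1.3,-0.0],[0,0,0]],[[-0.8,-1.3,-0.0],[0,0,0]],[[-0.8,-1.3,-0.0],[0,0,0]]]
```

```bash
python3 - <<'E'
from h import *
S,T=camera_info('scene'),camera_info('top')
a=cv2.cvtColor(np.load('scene0.npy'),cv2.COLOR_RGB2GRAY).astype(float);b=cv2.cvtColor(np.load('top0.npy'),cv2.COLOR_RGB2GRAY).astype(float)
# scene columns 218..254 : profile along rows, deskewed
for lo,hi in ((216,228),(241,253)):
    print('S',lo,a[196:212,lo:hi].mean(1).round().astype(int),'r196', a[244:262,lo:hi].mean(1).round().astype(int),'r244',a[150:166,lo:hi].mean(1).round().astype(int),'r150')
for lo,hi in ((168,178),(184,192)):
    print('T',lo,b[lo:hi,198:210].mean(0).round().astype(int),'c198',b[lo:hi,230:246].mean(0).round().astype(int),'c230',b[lo:hi,270:284].mean(0).round().astype(int),'c270')
E
```

```text
S 216 [130 134 136 128  98  69  58  57  54  53  51  51  51  51  50  50] r196 [ 56  57  56  57  56  57  78 120 132 106  79  72  69  63  59  60  59  57] r244 [121 120 121 121 121 121 123 131 136 137 136 135 122 109 106 107] r150
S 241 [122 131 132 107  76  59  55  55  54  54  54  54  53  52  53  52] r196 [ 56  56  56  56  56  74 117 133 107  79  71  70  62  54  51  52  51  50] r244 [121 121 120 110  94  95 109 127 136 134 128 124 103  76  65  65] r150
T 168 [108 108 109 109 110  99  74  57  52  52  53  53] c198 [ 53  51  47  44  46  50  67  93 115 122 119 114 110 106 104 102] c230 [126 128 128 128 127 124 115 108 108 113 113 114 114 114] c270
T 184 [ 99  99 100 101 107 108  91  66  54  54  53  56] c198 [ 54  53  50  47  44  42  48  64  92 114 121 120 120 112 106 107] c230 [126 125 126 124 124 123 118 104  82  70  67  67  66  66] c270
```

```bash
python3 - <<'E'
from h import *
S,T=camera_info('scene'),camera_info('top')
for h in (.120,.125,.13,.135,.14,.145,.15):
    s=[onz(S,221.5,250.4,h+.017),onz(S,246.5,249.5,h+.017)]
    t=[onz(T,203.7,172.5,h),onz(T,204.4,187.5,h)]
    f=lambda q:np.interp(.61,sorted([q[0][0],q[1][0]]),[v[1] for v in sorted(q,key=lambda v:v[0])])
    print(h,'strip y scene',f(s).round(4),'top',f(t).round(4))
t=[onz(T,236.6,172.5,.2),onz(T,237.65,187.5,.2)];print('plat +y edge top',t)
# right (-y) edge of platform in top : col 276-277 (124->66 half 95)
print(onz(T,277.6,187.5,.2))
E
```

```text
0.12 strip y scene 0.1772 top 0.1853
0.125 strip y scene 0.1791 top 0.1848
0.13 strip y scene 0.1811 top 0.1842
0.135 strip y scene 0.1831 top 0.1837
0.14 strip y scene 0.185 top 0.1832
0.145 strip y scene 0.187 top 0.1827
0.15 strip y scene 0.189 top 0.1821
plat +y edge top [array([0.6236263 , 0.06934283, 0.2       ]), array([0.57333151, 0.06630694, 0.2       ])]
[ 0.57130067 -0.06448855  0.2       ]
```

Request:
drive_tool(motion=[[[0,0,0],[0,0,0]],[[0,0,0],[0,0,0]],[[0,0,0],[0,0,0]],[[0,0,0],[0,0,0]],[[0,0,0],[0,0,0]]])

```text
time_s: 11.85
position: [0.553, -0.2097, 0.0784]
tcp_rot: [[-0.907, -0.42, -0.006], [-0.42, 0.907, 0.002], [0.005, 0.004, -1.0]]
force: [-4.6, 3.5, 6.8]
opening: 0.143
grasp_force: 30.0
```

```bash
python3 -c "
from h import *
track(1)"
```

```text
t 11.85 dy 1.21 c 0.96 sink mm 5.8 phi [ 0.962 75.194] F [-4.6  3.5  6.8] grip 0.143
```

Request:
drive_tool(motion=[[[-0.8,-1.3,0],[0,0,0]],[[0,0,0],[0,0,0]],[[0,0,0],[0,0,0]],[[0,0,0],[0,0,0]],[[0,0,0],[0,0,0]]])

```text
time_s: 12.4
position: [0.5538, -0.2103, 0.0784]
tcp_rot: [[-0.907, -0.42, -0.007], [-0.42, 0.907, 0.002], [0.006, 0.005, -1.0]]
force: [-5.5, 2.7, 7.5]
opening: 0.144
grasp_force: 30.0
```

```bash
python3 -c "
from h import *
track(1)"
```

```text
t 12.4 dy 2.22 c 0.96 sink mm 10.8 phi [ 0.976 75.239] F [-5.5  2.7  7.5] grip 0.144
```

Request:
drive_tool(motion=[[[0,0,0],[0,0,0]],[[0,0,0],[0,0,0]],[[0,0,0],[0,0,0]],[[0,0,0],[0,0,0]],[[0,0,0],[0,0,0]]])

```text
time_s: 12.95
position: [0.5538, -0.2103, 0.0784]
tcp_rot: [[-0.907, -0.42, -0.007], [-0.421, 0.907, 0.002], [0.006, 0.005, -1.0]]
force: [-5.3, 3.1, 7.8]
opening: 0.143
grasp_force: 30.0
```

```bash
python3 -c "
from h import *
track(1)"
```

```text
t 12.95 dy 3.27 c 0.94 sink mm 15.9 phi [ 0.976 75.254] F [-5.3  3.1  7.8] grip 0.143
```

Request:
drive_tool(motion=[[[-0.9,-1.3,0],[0,0,0]],[[0,0,0],[0,0,0]],[[0,0,0],[0,0,0]],[[0,0,0],[0,0,0]],[[0,0,0],[0,0,0]]])

```text
time_s: 13.5
position: [0.5558, -0.2113, 0.0785]
tcp_rot: [[-0.908, -0.42, -0.006], [-0.42, 0.908, 0.002], [0.005, 0.004, -1.0]]
force: [-4.6, 2.9, 7.2]
opening: 0.146
grasp_force: 30.0
```

```bash
python3 -c "
from h import *
track(1)"
```

```text
t 13.5 dy 4.59 c 0.93 sink mm 22.4 phi [ 1.004 74.983] F [-4.6  2.9  7.2] grip 0.146
```

Request:
drive_tool(motion=[[[0,0,0],[0,0,0]],[[0,0,0],[0,0,0]],[[0,0,0],[0,0,0]],[[0,0,0],[0,0,0]],[[0,0,0],[0,0,0]]])

```text
time_s: 14.05
position: [0.5557, -0.2113, 0.0784]
tcp_rot: [[-0.908, -0.42, -0.006], [-0.42, 0.908, 0.002], [0.005, 0.004, -1.0]]
force: [-4.0, 3.9, 6.4]
opening: 0.143
grasp_force: 30.0
```

```bash
python3 -c "
from h import *
track(1);arc([-.02,-.03,-.05,-.05,-.05])"
```

```text
t 14.05 dy 5.96 c 0.93 sink mm 29.3 phi [ 1.004 74.996] F [-4.   3.9  6.4] grip 0.143
phi0 1.0042542005882196 74.99591987597847 [[[0.8,1.3,0.0],[0,0,0]],[[1.1,1.9,0.0],[0,0,0]],[[1.8,3.3,0.0],[0,0,0]],[[1.6,3.4,0.0],[0,0,0]],[[1.4,3.5,0.0],[0,0,0]]]
```

Request:
drive_tool(motion=[[[0,0,0],[0,0,0]],[[0,0,0],[0,0,0]],[[0,0,0],[0,0,0]],[[0,0,0],[0,0,0]],[[0,0,0],[0,0,0]]])

```text
time_s: 14.6
position: [0.5558, -0.2113, 0.0785]
tcp_rot: [[-0.908, -0.42, -0.006], [-0.42, 0.908, 0.002], [0.005, 0.004, -1.0]]
force: [-4.2, 3.7, 6.8]
opening: 0.146
grasp_force: 30.0
```

Request:
drive_tool(motion=[[[0,0,0],[0,0,0]],[[0,0,0],[0,0,0]],[[0,0,0],[0,0,0]],[[0,0,0],[0,0,0]],[[0,0,0],[0,0,0]]])

```text
time_s: 15.1
position: [0.5558, -0.2113, 0.0785]
tcp_rot: [[-0.908, -0.42, -0.006], [-0.42, 0.908, 0.002], [0.005, 0.004, -1.0]]
force: [-4.4, 3.9, 6.5]
opening: 0.147
grasp_force: 30.0
```

Request:
drive_tool(motion=[[[0,0,0],[0,0,0]],[[0,0,0],[0,0,0]],[[0,0,0],[0,0,0]],[[0,0,0],[0,0,0]],[[0,0,0],[0,0,0]]])

```text
time_s: 15.6
position: [0.5558, -0.2113, 0.0785]
tcp_rot: [[-0.908, -0.42, -0.006], [-0.42, 0.908, 0.002], [0.005, 0.004, -1.0]]
force: [-4.8, 4.1, 7.8]
opening: 0.145
grasp_force: 30.0
```

```bash
python3 -c "
from h import *
track(1)"
```

```text
t 15.6 dy 9.8 c 0.89 sink mm 48.9 phi [ 1.005 75.006] F [-4.8  4.1  7.8] grip 0.145
```

Request:
drive_tool(motion=[[[0,0,0],[0,0,0]],[[0,0,0],[0,0,0]],[[0,0,0],[0,0,0]],[[0,0,0],[0,0,0]]])

```text
time_s: 16.05
position: [0.5558, -0.2113, 0.0785]
tcp_rot: [[-0.908, -0.42, -0.006], [-0.42, 0.908, 0.002], [0.005, 0.004, -1.0]]
force: [-5.3, 2.7, 6.6]
opening: 0.145
grasp_force: 30.0
```

```bash
python3 -c "
from h import *
track(1)"
```

```text
t 16.05 dy 10.92 c 0.88 sink mm 54.7 phi [ 1.004 74.999] F [-5.3  2.7  6.6] grip 0.145
```

Request:
drive_tool(motion=[[[0,0,0],[0,0,0]],[[0,0,0],[0,0,0]],[[0,0,0],[0,0,0]]])

```text
time_s: 16.4
position: [0.5558, -0.2113, 0.0785]
tcp_rot: [[-0.908, -0.42, -0.006], [-0.42, 0.908, 0.002], [0.005, 0.004, -1.0]]
force: [-5.1, 4.0, 7.5]
opening: 0.146
grasp_force: 30.0
```

Request:
drive_tool(motion=[[[2,3.2,0],[0,0,0]],[[1.8,3.3,0],[0,0,0]],[[1.6,3.4,0],[0,0,0]],[[1.4,3.5,0],[0,0,0]],[[0,0,0],[0,0,0]]])

```text
time_s: 16.9
position: [0.549, -0.2059, 0.0787]
tcp_rot: [[-0.909, -0.418, 0.005], [-0.418, 0.909, -0.005], [-0.002, -0.007, -1.0]]
force: [3.1, -3.7, -2.4]
opening: 0.147
grasp_force: 30.0
```

```bash
python3 -c "
from h import *
track(2)
w=capture('scene');np.save('s2.npy',w);save('s2.png',cv2.convertScaleAbs(cv2.resize(w[150:270,190:300],(550,600),interpolation=cv2.INTER_CUBIC),alpha=1.4));arc([-.1]*5)"
```

```text
t 16.9 dy 12.26 c 0.85 sink mm 61.7 phi [ 0.888 74.585] F [ 3.1 -3.7 -2.4] grip 0.147
t 16.95 dy 12.26 c 0.85 sink mm 61.7 phi [ 0.889 74.59 ] F [ 2.9 -4.3 -2. ] grip 0.145
phi0 0.8887316110944834 74.61577137288661 [[[3.0,6.9,-0.1],[0,0,0]],[[2.3,7.1,-0.1],[0,0,0]],[[1.5,7.3,-0.1],[0,0,0]],[[0.8,7.5,-0.1],[0,0,0]],[[0.1,7.5,-0.0],[0,0,0]]]
```

Request:
drive_tool(motion=[[[3,6.9,0],[0,0,0]],[[2.3,7.1,0],[0,0,0]],[[1.5,7.3,0],[0,0,0]],[[0.8,7.5,0],[0,0,0]],[[0.1,7.5,0],[0,0,0]]])

```text
time_s: 17.55
position: [0.5256, -0.1781, 0.0784]
tcp_rot: [[-0.908, -0.419, 0.003], [-0.419, 0.908, -0.008], [0.001, -0.009, -1.0]]
force: [0.1, -10.1, -3.3]
opening: 0.149
grasp_force: 30.0
```

```bash
python3 -c "
from h import *
track(1);arc([-.06]*5)"
```

```text
t 17.55 dy 12.25 c 0.87 sink mm 61.7 phi [ 0.379 76.774] F [  0.1 -10.1  -3.3] grip 0.149
phi0 0.3791093220439873 76.77373027755537 [[[-0.4,4.5,-0.0],[0,0,0]],[[-0.6,4.5,-0.0],[0,0,0]],[[-0.9,4.4,-0.0],[0,0,0]],[[-1.2,4.3,-0.0],[0,0,0]],[[-1.4,4.3,-0.0],[0,0,0]]]
```

Request:
drive_tool(motion=[[[-0.7,4.5,0],[0,0,0]],[[-0.9,4.5,0],[0,0,0]],[[-1.1,4.4,0],[0,0,0]],[[-1.4,4.3,0],[0,0,0]],[[0,0,0],[0,0,0]]])

```text
time_s: 18.1
position: [0.5204, -0.1587, 0.0783]
tcp_rot: [[-0.908, -0.419, -0.001], [-0.419, 0.908, -0.006], [0.003, -0.005, -1.0]]
force: [-2.5, -7.1, -0.0]
opening: 0.148
grasp_force: 30.0
```

```bash
python3 -c "
from h import *
track(1);arc([-.04]*3)"
```

```text
t 18.1 dy 12.24 c 0.87 sink mm 61.7 phi [ 0.141 76.402] F [-2.5 -7.1 -0. ] grip 0.148
phi0 0.14119867045921833 76.40188128290839 [[[-0.9,2.9,-0.0],[0,0,0]],[[-1.0,2.8,-0.0],[0,0,0]],[[-1.1,2.8,-0.0],[0,0,0]]]
```

Request:
drive_tool(motion=[[[-1,2.9,0],[0,0,0]],[[-1.1,2.8,0],[0,0,0]],[[0,0,0],[0,0,0]]])

```text
time_s: 18.45
position: [0.5196, -0.1534, 0.0783]
tcp_rot: [[-0.908, -0.419, -0.002], [-0.419, 0.908, -0.007], [0.004, -0.005, -1.0]]
force: [-3.9, -11.0, 0.7]
opening: 0.147
grasp_force: 30.0
```

Request:
drive_tool(motion=[[[-0.6,1.5,0],[0,0,0]],[[0,0,0],[0,0,0]]])

```text
time_s: 18.65
position: [0.5196, -0.1533, 0.0783]
tcp_rot: [[-0.907, -0.42, -0.001], [-0.42, 0.907, -0.009], [0.005, -0.008, -1.0]]
force: [-4.3, -13.2, -0.2]
opening: 0.15
grasp_force: 30.0
```

Request:
drive_tool(motion=[[[-0.6,1.5,0],[0,0,0]],[[0,0,0],[0,0,0]]])

```text
time_s: 18.85
position: [0.5197, -0.1533, 0.0783]
tcp_rot: [[-0.907, -0.421, -0.001], [-0.421, 0.907, -0.012], [0.006, -0.01, -1.0]]
force: [-5.5, -18.6, -1.6]
opening: 0.144
grasp_force: 30.0
```

Request:
drive_tool(motion=[[[0,0,0],[0,0,0]],[[0,0,0],[0,0,0]],[[0,0,0],[0,0,0]],[[0,0,0],[0,0,0]],[[0,0,0],[0,0,0]]], gripper=0.45)

```text
time_s: 19.35
position: [0.5203, -0.1464, 0.078]
tcp_rot: [[-0.908, -0.419, -0.0], [-0.419, 0.908, -0.001], [0.001, -0.001, -1.0]]
force: [-0.0, 0.6, -0.1]
opening: 0.431
grasp_force: 0.0
```

Request:
drive_tool(motion=[[[0,0,-40],[0,0,0]],[[0,0,-45],[0,0,0]],[[0,0,-45],[0,0,0]],[[0,0,-45],[0,0,0]],[[0,0,-45],[0,0,0]]])

```text
time_s: 19.85
position: [0.52, -0.1458, 0.3]
tcp_rot: [[-0.908, -0.42, 0.0], [-0.42, 0.908, -0.001], [0.0, -0.001, -1.0]]
force: [1.0, -0.2, -0.3]
opening: 0.448
grasp_force: 0.0
```

```bash
python3 -c "
from h import *
track(1);s=read_state();print(s['position'],s['force'])
plan([.616,-.072,.31],3.4)"
```

```text
t 19.85 dy 12.24 c 0.86 sink mm 61.7 phi [-0.    71.576] F [ 1.  -0.2 -0.3] grip 0.448
[ 0.52442369 -0.14797105  0.30827514] [ 1.38161958 -0.93213939  4.25197906]
[[[-8.2,2.2,-0.1],[-0.0,0.0014,0.1389]],[[-7.8,3.3,-0.1],[-0.0,0.0014,0.1389]],[[-7.3,4.3,-0.1],[-0.0,0.0014,0.1389]],[[-6.6,5.3,-0.1],[-0.0,0.0014,0.1389]],[[-5.8,6.2,-0.1],[-0.0,0.0014,0.1389]]]
[[[-4.9,6.9,-0.1],[-0.0,0.0014,0.1389]],[[-3.9,7.5,-0.1],[-0.0,0.0014,0.1389]],[[-2.8,8.0,-0.1],[-0.0,0.0014,0.1389]],[[-1.7,8.3,-0.1],[-0.0,0.0014,0.1389]],[[-0.5,8.5,-0.1],[-0.0,0.0014,0.1389]]]
[[[0.7,8.5,-0.1],[-0.0,0.0014,0.1389]],[[1.8,8.3,-0.1],[-0.0,0.0014,0.1389]],[[3.0,8.0,-0.1],[-0.0,0.0014,0.1389]],[[4.0,7.5,-0.1],[-0.0,0.0014,0.1389]]]
```

Request:
drive_tool(motion=[[[-8,2,0],[0,0,0.139]],[[-8,3,0],[0,0,0.139]],[[-7.5,4,0],[0,0,0.139]],[[-6.5,5.5,0],[0,0,0.139]],[[-6,6,0],[0,0,0.139]]], gripper=0.4)

```text
time_s: 20.4
position: [0.5535, -0.1195, 0.2977]
tcp_rot: [[-0.964, 0.265, -0.0], [0.265, 0.964, -0.001], [-0.0, -0.001, -1.0]]
force: [0.0, 0.6, -0.0]
opening: 0.397
grasp_force: 0.0
```

Request:
drive_tool(motion=[[[-5,7,0],[0,0,0.139]],[[-4,7.5,0],[0,0,0.139]],[[-3,8,0],[0,0,0.139]],[[-1.5,8.5,0],[0,0,0.139]],[[-0.5,8.5,0],[0,0,0.139]]])

```text
time_s: 20.9
position: [0.5865, -0.0923, 0.2975]
tcp_rot: [[-0.571, 0.821, -0.0], [0.821, 0.571, -0.001], [-0.001, -0.001, -1.0]]
force: [-0.0, -0.3, -0.4]
opening: 0.399
grasp_force: 0.0
```

Request:
drive_tool(motion=[[[0.5,8.5,0],[0,0,0.139]],[[2,8.5,0],[0,0,0.139]],[[3,8,0],[0,0,0.139]],[[4,7.5,0],[0,0,0.139]],[[0,0,0],[0,0,0]]])

```text
time_s: 21.4
position: [0.6134, -0.0702, 0.2975]
tcp_rot: [[-0.059, 0.998, 0.0], [0.998, 0.059, -0.001], [-0.001, 0.0, -1.0]]
force: [0.0, -0.4, 0.1]
opening: 0.399
grasp_force: 0.0
```

Request:
drive_tool(motion=[[[0,0,0],[0,0,0]],[[0,0,0],[0,0,0]]])

```text
time_s: 21.6
position: [0.6127, -0.0714, 0.2979]
tcp_rot: [[-0.059, 0.998, -0.0], [0.998, 0.059, -0.002], [-0.002, -0.0, -1.0]]
force: [-0.0, -0.2, 0.1]
opening: 0.404
grasp_force: 0.0
```

```bash
python3 -c "
from h import *
s=read_state();M=wpose(s);np.save('M4.npy',M);w=capture('wrist');np.save('w4.npy',w);print(s['time_s'],s['position'],s['joint_positions'])
w=np.load('w4.npy');g=w.astype(float).mean(2);print(g.min(),g.max(),np.percentile(g,[10,50,90]))
plan([.616-.0048,.008,.31],3.4)"
```

```text
21.6 [ 0.61267665 -0.07141947  0.29787466] [-16.96263054  24.28587876  76.05031012  -0.09983904  79.63790273
 -20.3285657 ]
3.6666666666666665 219.33333333333334 [ 22.66666667 140.66666667 214.        ]
[[[39.7,1.6,-6.1],[0.0001,0.0009,-0.0005]],[[39.8,1.6,-6.0],[0.0001,0.0009,-0.0005]]]
```

Take the second wrist view 80 mm further on for a height triangulation.

Request:
drive_tool(motion=[[[40,0,0],[0,0,0]],[[40,0,0],[0,0,0]],[[0,0,0],[0,0,0]],[[0,0,0],[0,0,0]],[[0,0,0],[0,0,0]]])

```text
time_s: 22.15
position: [0.6087, 0.0075, 0.2981]
tcp_rot: [[-0.057, 0.998, 0.001], [0.998, 0.057, -0.003], [-0.003, 0.001, -1.0]]
force: [-0.0, -0.5, 0.5]
opening: 0.398
grasp_force: 0.0
```

```bash
python3 -c "
from h import *
s=read_state();M=wpose(s);np.save('M5.npy',M);w=capture('wrist');np.save('w5.npy',w);print(s['time_s'],s['position'])
a=np.load('w4.npy');im=np.hstack([a[:300],w[:300]]);save('w45.png',cv2.resize(im,(800,234),interpolation=cv2.INTER_AREA) if 0 else np.vstack([cv2.resize(a[:210],(731,300)),cv2.resize(w[:210],(731,300))]))
"
```

```text
22.15 [0.6087118  0.00754067 0.29813678]
```

View pics/w45.png

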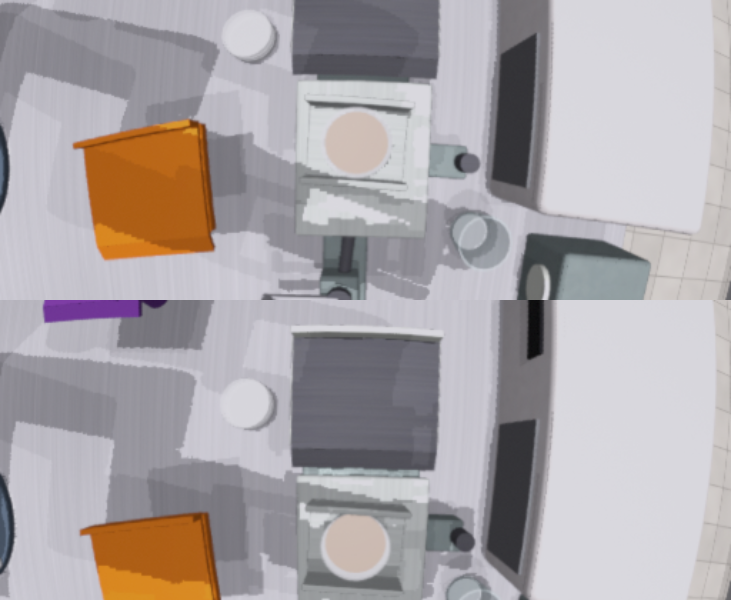

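```bash
python3 - <<'E'
from h import *
from scipy.optimize import brentq
def edge(g,r,lo,hi,sgn):
    p=g[r-1:r+2,lo:hi].mean(0);d=sgn*np.gradient(p);k=int(d.argmax())
    if 0<k<len(d)-1:
        a,b,c=d[k-1:k+2];return lo+k+.5*(a-c)/(a-2*b+c),d[k]
    return lo+k,d[k]
for n,rs in (('4',[5,15,25,35,42]),('5',[30,45,60,75,90,100])):
    M=np.load(f'M{n}.npy');g=np.load(f'w{n}.npy').astype(float).mean(2)
    for r in rs:
        (l,a),(q,b)=edge(g,r,196,214,-1),edge(g,r,296,316,1)
        w=lambda z:np.linalg.norm(wonz(M,l,r,z)-wonz(M,q,r,z))-.120
        z=brentq(w,.05,.25);print('stage',n,r,round(l,2),round(q,2),(a,b),'z',round(z,4),(wonz(M,l,r,z)+wonz(M,q,r,z))/2)
for n,rs in (('4',[62,75,90,100,130,150,158]),('5',[128,135,145,160,180,195])):
    M=np.load(f'M{n}.npy');g=np.load(f'w{n}.npy').astype(float).mean(2)
    for r in rs:
        (l,a),(q,b)=edge(g,r,202,216,1),edge(g,r,292,308,-1)
        w=lambda z:np.linalg.norm(wonz(M,l,r,z)-wonz(M,q,r,z))-.110
        try: z=brentq(w,.05,.25);print('plat',n,r,round(l,2),round(q,2),(a,b),'z',round(z,4),(wonz(M,l,r,z)+wonz(M,q,r,z))/2)
        except Exception as e: print(r,l,q,e)
for n,rr in (('4',(40,66)),('5',(100,132))):
    g=np.load(f'w{n}.npy').astype(float).mean(2)
    for c in (220,255,290): print(n,c,g[rr[0]:rr[1],c-5:c+6].mean(1).round().astype(int))
g=np.load('w5.npy').astype(float).mean(2);print(g[14:34,225:235].mean(1).round(),g[14:34,285:295].mean(1).round())
E
```

```text
stage 4 5 205.75 307.26 (np.float64(37.999999999999986), np.float64(33.166666666666664)) z 0.1328 [0.60868955 0.13416204 0.13276924]
stage 4 15 204.85 306.9 (np.float64(44.61111111111112), np.float64(36.833333333333336)) z 0.1332 [0.60867376 0.12077904 0.1331569 ]
stage 4 25 204.28 306.92 (np.float64(32.11111111111113), np.float64(37.94444444444445)) z 0.1341 [0.60907331 0.10758293 0.13408072]
stage 4 35 204.08 306.92 (np.float64(28.944444444444436), np.float64(38.27777777777777)) z 0.1339 [0.6096747  0.09495648 0.13391756]
stage 4 42 204.07 306.52 (np.float64(47.500000000000014), np.float64(42.277777777777786)) z 0.1321 [0.60995511 0.08658013 0.13209681]
stage 5 30 204.77 307.69 (np.float64(34.05555555555555), np.float64(37.99999999999999)) z 0.1347 [0.60679249 0.17998441 0.1347479 ]
stage 5 45 204.74 307.59 (np.float64(36.222222222222236), np.float64(30.5)) z 0.1336 [0.60776299 0.16148814 0.1335531 ]
stage 5 60 203.9 306.9 (np.float64(36.55555555555556), np.float64(37.22222222222221)) z 0.1337 [0.60788678 0.14299688 0.13371435]
stage 5 75 203.9 306.92 (np.float64(24.66666666666667)
[... 2313 characters left out ...]
5  95  93  93  93  93  93  93  95 117 137 138 143
 175 210 218 218 218 218 218 218]
5 220 [110 109 108 103  81  82  83  83  84  83  83  83  83  83  81  81  89 131
 162 169 173 169 161 185 206 212 212 207 199 173 152 147]
5 255 [107 108 106 104  97  85  84  84  85  85  84  84  84  84  83  82  85 104
 144 167 174 166 136 159 192 206 216 218 218 215 208 207]
5 290 [107 109 109 107 106 101  93  90  89  90  91  91  91  90  89  86  84  83
  95 148 164 168 163 138 150 196 213 215 215 215 213 210]
[186. 186. 186. 189. 215. 217. 217. 209. 135. 102.  99.  95.  79. 101.
 105. 104. 105. 106. 107. 108.] [201. 200. 201. 200. 200. 202. 215. 217. 217. 209. 153. 111. 105. 102.
  86. 103. 110. 111. 110. 110.]
```

```bash
python3 - <<'E'
from h import *
M4,M5=np.load('M4.npy'),np.load('M5.npy')
def yz(r4,r5,c):
    z=np.linspace(.08,.2,241)
    # compare y at the same x (edge slope -0.06)
    def y(M,r): 
        P=np.array([wonz(M,c,r,k) for k in z]);return P[:,1]-.06*(P[:,0]-.61)
    d=y(M4,r4)-y(M5,r5);i=np.argmin(abs(d));return z[i],y(M4,r4)[i]
for c,a,b in ((220,56.0,123.1),(255,56.25,123.5),(290,58.1,124.6)): print('plat',yz(a,b,c))
for c,a,b in ((220,51.6,116.85),(255,52.7,117.6),(290,53.9,118.5)): print('lip',yz(a,b,c))
S=camera_info('scene')
# scene check of current platform: width of front/back edges
im=cv2.cvtColor(np.load('s2.npy'),cv2.COLOR_RGB2GRAY).astype(int)
for z in (.125,.132,.138): print(z,[proj(S,[.6115+a*.055-.06*b*.065,.003+b*.065+.06*a*.055,z]).round(1).tolist() for a,b in ((1,1),(-1,1),(-1,-1),(1,-1))])
print(im[160:240,222:228].mean(1).round().astype(int))
print(im[160:240,240:246].mean(1).round().astype(int))
a=cv2.cvtColor(np.load('scene0.npy'),cv2.COLOR_RGB2GRAY).astype(int);print(a[150:215,222:228].mean(1).round().astype(int))
for z in (.2,): print(z,[proj(S,[.6115+a*.055-.06*b*.065,.003+b*.065+.06*a*.055,z]).round(1).tolist() for a,b in ((1,1),(-1,1),(-1,-1),(1,-1))])
E
```

```text
plat (np.float64(0.1375), np.float64(0.06724234596821792))
plat (np.float64(0.1375), np.float64(0.06640911399372453))
plat (np.float64(0.136), np.float64(0.06534343542364401))Traceback (most recent call last):
  File "<stdin>", line 10, in <module>
  File "<stdin>", line 8, in yz
  File "<stdin>", line 7, in y
  File "h.py", line 34, in wonz
    o,d=wray(M,u,v);return o+d*(z-o[2])/d[2]
        ~~~~^^^^^^^
  File "h.py", line 30, in wray
    i=camera_info('wrist');f=192/np.tan(np.radians(i['fovy'])/2)
ValueError: time passes only in moves, steps and waits
```

```bash
sed -i 's/^from rig import.*/from rig import read_state, capture, hand_in\nimport rig, functools\ncamera_info=functools.lru_cache(rig.camera_info)/' h.py; python3 - <<'E'
from h import *
M4,M5=np.load('M4.npy'),np.load('M5.npy')
def yz(r4,r5,c):
    z=np.linspace(.08,.2,241)
    def y(M,r): 
        P=np.array([wonz(M,c,r,k) for k in z]);return P[:,1]-.06*(P[:,0]-.61)
    d=y(M4,r4)-y(M5,r5);i=np.argmin(abs(d));return z[i],y(M4,r4)[i]
for c,a,b in ((220,51.6,116.85),(255,52.7,117.6),(290,53.9,118.5)): print('lip',yz(a,b,c))
# strip in w5: top inner edge(209->135) and foot; cols 230: row 14+7.9 ; foot min row 26; col 290: 14+9.9, 28
for c,rt,rf in ((229.5,21.9,26.),(289.5,23.9,28.)):
    for h in (.13,.134,.138): print(c,h,'foot y',wonz(M5,c,rf,h)[:2].round(4),'top y',wonz(M5,c,rt,h+.017)[:2].round(4))
# side-edge disparity: 4 vs 5 shading line? carrier centre
E
```

```text
lip (np.float64(0.1285), np.float64(0.07418658287082809))
lip (np.float64(0.1255), np.float64(0.07279118438136785))
lip (np.float64(0.1265), np.float64(0.07209752881747224))
229.5 0.13 foot y [0.5751 0.1828] top y [0.5762 0.1833]
229.5 0.134 foot y [0.5754 0.1817] top y [0.5765 0.1822]
229.5 0.138 foot y [0.5758 0.1807] top y [0.5768 0.181 ]
289.5 0.13 foot y [0.6456 0.1852] top y [0.6434 0.1856]
289.5 0.134 foot y [0.6452 0.1841] top y [0.6429 0.1844]
289.5 0.138 foot y [0.6447 0.183 ] top y [0.6424 0.1833]
```

```bash
python3 - <<'E'
from h import *
M4=np.load('M4.npy');k=512/731
for c in ((305,97),(414,105),(300,180),(407,188)): print(c,wonz(M4,c[0]*k,c[1]*k,.187).round(4))
print('dish',wonz(M4,357*k,142*k,.17))
yw=np.radians(2.1);u=np.array([-np.sin(yw),np.cos(yw),0]);o=np.array([.6115,.003,0])
p=o-.052*u;print('pre',p)
plan([p[0],p[1],.30],2.1);
E
```

```text
(305, 97) [0.5701 0.0446 0.187 ]
(414, 105) [0.6454 0.0435 0.187 ]
(300, 180) [ 0.5694 -0.0141  0.187 ]
(407, 188) [ 0.6446 -0.0154  0.187 ]
dish [0.60774487 0.01474696 0.17      ]
pre [ 0.61340547 -0.04896508  0.        ]
[[[-28.2,0.7,-0.9],[0.0005,0.0012,0.0098]],[[-28.2,1.0,-0.9],[0.0005,0.0012,0.0098]]]
```

Request:
drive_tool(motion=[[[-28,2,0],[0,0,0.01]],[[-28,2,0],[0,0,0.01]],[[0,0,0],[0,0,0]],[[0,0,0],[0,0,0]]])

```text
time_s: 22.6
position: [0.6154, -0.0487, 0.2979]
tcp_rot: [[-0.034, 0.999, 0.0], [0.999, 0.034, -0.001], [-0.001, 0.0, -1.0]]
force: [0.6, -0.7, 0.1]
opening: 0.4
grasp_force: 0.0
```

Request:
drive_tool(motion=[[[0,0,40],[0,0,0]],[[0,0,40],[0,0,0]],[[0,0,40],[0,0,0]],[[0,0,0],[0,0,0]],[[0,0,0],[0,0,0]]])

```text
time_s: 23.1
position: [0.6157, -0.0471, 0.1783]
tcp_rot: [[-0.037, 0.999, -0.0], [0.999, 0.037, -0.001], [-0.001, -0.0, -1.0]]
force: [0.3, -1.7, 0.8]
opening: 0.401
grasp_force: 0.0
```

```bash
python3 -c "
from h import *
s=read_state();print(s['time_s'],s['position'],s['force'],np.degrees(np.arctan2(s['tcp_rot'][1][1],s['tcp_rot'][0][1])));plan([.6104,-.049,.148],2.1)"
```

```text
23.1 [ 0.61565915 -0.04705441  0.17829032] [ 0.30934985 -1.71180681  0.76225066] 2.1416892743153078
[[[-1.7,-5.3,30.3],[-0.0001,0.0013,0.0007]]]
```

Request:
drive_tool(motion=[[[0,-5.5,15],[0,0,0]],[[0,0,15],[0,0,0]],[[7,0,0],[0,0,0]],[[7,0,0],[0,0,0]],[[4,0,0],[0,0,0]]])

```text
time_s: 23.6
position: [0.6114, -0.0293, 0.1504]
tcp_rot: [[-0.038, 0.999, 0.006], [0.999, 0.038, -0.003], [-0.003, 0.006, -1.0]]
force: [-0.3, -3.0, 1.1]
opening: 0.396
grasp_force: 1.1
```

Request:
drive_tool(motion=[[[4,0,0],[0,0,0]],[[4,0,0],[0,0,0]],[[4,0,0],[0,0,0]],[[4,0,0],[0,0,0]],[[4,0,0],[0,0,0]]])

```text
time_s: 24.1
position: [0.6088, -0.0099, 0.1483]
tcp_rot: [[-0.037, 0.999, 0.001], [0.999, 0.037, -0.002], [-0.002, 0.001, -1.0]]
force: [0.2, -4.1, 2.5]
opening: 0.398
grasp_force: 2.1
```

```bash
python3 -c "
from h import *
s=read_state();print(s['time_s'],s['position'],s['force'])
M=wpose(s);np.save('M6.npy',M);w=capture('wrist');np.save('w6.npy',w);save('w6.png',cv2.resize(w,(800,600)))"
```

```text
24.1 [ 0.60883664 -0.00993325  0.14828222] [ 0.22504359 -4.09452239  2.53156408]
```

View pics/w6.png

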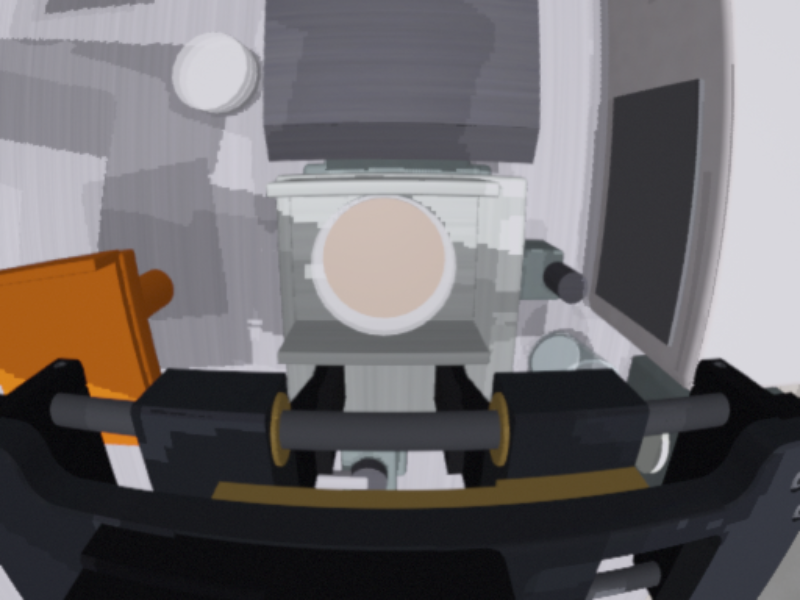

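Request:
drive_tool(motion=[[[7,0,0],[0,0,0]],[[7,0,0],[0,0,0]],[[7,0,0],[0,0,0]],[[7,0,0],[0,0,0]],[[7,0,0],[0,0,0]]])

```text
time_s: 24.65
position: [0.607, 0.026, 0.1477]
tcp_rot: [[-0.037, 0.999, -0.0], [0.999, 0.037, -0.001], [-0.001, -0.0, -1.0]]
force: [0.5, -2.2, 0.3]
opening: 0.399
grasp_force: 1.0
```

Request:
drive_tool(motion=[[[7,0,0],[0,0,0]],[[7,0,0],[0,0,0]],[[7,0,0],[0,0,0]],[[7,0,0],[0,0,0]],[[7,0,0],[0,0,0]]])

```text
time_s: 25.15
position: [0.6059, 0.0609, 0.1477]
tcp_rot: [[-0.037, 0.999, 0.0], [0.999, 0.037, -0.002], [-0.002, 0.0, -1.0]]
force: [-0.1, -2.1, -0.3]
opening: 0.4
grasp_force: 1.0
```

Request:
drive_tool(motion=[[[7,0,0],[0,0,0]],[[7,0,0],[0,0,0]],[[6,0,0],[0,0,0]],[[5,0,0],[0,0,0]],[[4,0,0],[0,0,0]]])

```text
time_s: 25.65
position: [0.6051, 0.0896, 0.1479]
tcp_rot: [[-0.037, 0.999, 0.001], [0.999, 0.037, -0.002], [-0.002, 0.001, -1.0]]
force: [-0.2, -2.3, 0.1]
opening: 0.397
grasp_force: 1.0
```

Request:
drive_tool(motion=[[[3,0,0],[0,0,0]],[[3,0,0],[0,0,0]],[[2,0,0],[0,0,0]],[[0,0,0],[0,0,0]]])

```text
time_s: 26.05
position: [0.6047, 0.0976, 0.1478]
tcp_rot: [[-0.037, 0.999, 0.001], [0.999, 0.037, -0.001], [-0.001, 0.001, -1.0]]
force: [1.2, -0.9, 0.1]
opening: 0.399
grasp_force: 0.4
```

Creep to the stop, watching the force.

Request:
drive_tool(motion=[[[2,0,0],[0,0,0]],[[2,0,0],[0,0,0]],[[2,0,0],[0,0,0]],[[0,0,0],[0,0,0]]])

```text
time_s: 26.45
position: [0.6046, 0.1036, 0.1478]
tcp_rot: [[-0.037, 0.999, 0.001], [0.999, 0.037, -0.001], [-0.001, 0.001, -1.0]]
force: [1.4, -1.9, -1.2]
opening: 0.397
grasp_force: 0.5
```

Request:
drive_tool(motion=[[[1.5,0,0],[0,0,0]],[[1.5,0,0],[0,0,0]],[[0,0,0],[0,0,0]]])

```text
time_s: 26.75
position: [0.6045, 0.1064, 0.1478]
tcp_rot: [[-0.037, 0.999, 0.001], [0.999, 0.037, -0.002], [-0.002, 0.001, -1.0]]
force: [1.3, -1.8, -1.0]
opening: 0.397
grasp_force: 0.6
```

Request:
drive_tool(motion=[[[1.5,0,0],[0,0,0]],[[0,0,0],[0,0,0]]])

```text
time_s: 26.95
position: [0.6044, 0.1079, 0.1478]
tcp_rot: [[-0.037, 0.999, 0.001], [0.999, 0.037, -0.002], [-0.002, 0.001, -1.0]]
force: [1.3, -1.4, -0.2]
opening: 0.4
grasp_force: 0.7
```

Request:
drive_tool(motion=[[[1.5,0,0],[0,0,0]],[[0,0,0],[0,0,0]]])

```text
time_s: 27.15
position: [0.6043, 0.1085, 0.1479]
tcp_rot: [[-0.037, 0.999, 0.001], [0.999, 0.037, -0.003], [-0.003, 0.0, -1.0]]
force: [-0.2, -3.9, 1.1]
opening: 0.398
grasp_force: 2.1
```

Request:
drive_tool(motion=[[[1,0,0],[0,0,0]],[[0,0,0],[0,0,0]]])

```text
time_s: 27.35
position: [0.6043, 0.1086, 0.148]
tcp_rot: [[-0.037, 0.999, 0.001], [0.999, 0.037, -0.005], [-0.005, 0.0, -1.0]]
force: [-0.7, -6.9, 1.7]
opening: 0.404
grasp_force: 3.2
```

Request:
drive_tool(motion=[[[1,0,0],[0,0,0]],[[0,0,0],[0,0,0]]])

```text
time_s: 27.55
position: [0.6043, 0.1087, 0.1481]
tcp_rot: [[-0.038, 0.999, 0.001], [0.999, 0.038, -0.006], [-0.006, 0.0, -1.0]]
force: [-0.9, -8.1, 0.9]
opening: 0.395
grasp_force: 4.3
```

```bash
python3 - <<'E'
from h import *
s=read_state();M=wpose(s);w=capture('wrist');np.save('w7.npy',w);np.save('M7.npy',M);print(s['position'],s['force'])
g=w.astype(float).mean(2)
for c in (215,250,290): print(c,g[20:140,c-4:c+5].mean(1).round().astype(int).tolist())
# expected rows of the strip top inner edge, and carrier far wall top
for y in (.178,.183,.188): print(y,'strip top',wproj(M,[.605,y,.1515]).round(1),'strip foot',wproj(M,[.605,y,.1345]).round(1),'wall top',wproj(M,[.605,y,.1845]).round(1))
E
```

```text
[0.60430988 0.10870748 0.14812823] [-0.92605836 -8.0718616   0.91271046]
215 [186, 186, 186, 186, 186, 186, 187, 186, 187, 187, 186, 187, 187, 187, 187, 186, 187, 187, 187, 187, 187, 187, 187, 187, 187, 187, 187, 187, 187, 187, 187, 187, 187, 187, 187, 187, 187, 187, 186, 186, 187, 187, 186, 186, 186, 186, 186, 186, 186, 187, 186, 186, 186, 186, 186, 186, 186, 186, 186, 186, 186, 186, 186, 186, 186, 186, 186, 186, 186, 186, 186, 186, 186, 186, 186, 186, 186, 186, 186, 186, 186, 186, 186, 186, 186, 184, 174, 212, 218, 218, 218, 218, 218, 216, 196, 196, 209, 212, 210, 209, 209, 207, 200, 179, 182, 207, 215, 215, 214, 214, 214, 214, 213, 213, 214, 214, 214, 215, 214, 212]
250 [185, 186, 186, 186, 186, 186, 186, 185, 186, 186, 186, 186, 186, 186, 186, 186, 186, 186, 186, 186, 186, 186, 186, 186, 186, 186, 186, 186, 186, 186, 186, 186, 186, 186, 186, 186, 186, 186, 186, 186, 186, 186, 187, 186, 186, 186, 186, 186, 186, 186, 186, 186, 186, 186, 187, 187, 187, 187, 187, 186, 187, 187, 187, 186, 186, 186, 187, 187, 186, 186, 186, 187, 186, 186, 186, 186, 186, 186, 186, 186, 186, 186, 186, 18
[... 321 characters left out ...]
, 198, 198, 199, 199, 198, 199, 198, 199, 198, 199, 199, 198, 199, 199, 199, 199, 199, 199, 199, 198, 198, 196, 189, 185, 185, 185, 185, 185, 185, 185, 185, 185, 185, 185, 185, 185, 185, 185, 185, 185, 185, 185, 185, 185, 185, 185, 185, 185, 185, 185, 185, 185, 185, 185, 185, 185, 185, 185, 183, 171, 204, 217, 218, 218, 218, 218, 217, 201, 190, 204, 207, 206, 204, 205, 205, 201, 175, 165, 201, 212, 213, 212, 211, 211, 209, 209, 210, 210, 210, 210, 210, 209, 209]
0.178 strip top [255.9 123.6] strip foot [255.3 121.9] wall top [257.4 128.1]
0.183 strip top [256.2 115.5] strip foot [255.6 114.5] wall top [257.8 118.3]
0.188 strip top [256.6 107.4] strip foot [255.9 107. ] wall top [258.2 108.3]
```

Request:
drive_tool(motion=[[[-3,0,0],[0,0,0]],[[-10,0,0],[0,0,0]],[[-25,0,0],[0,0,0]],[[-10,0,-35],[0,0,0]],[[0,0,-45],[0,0,0]]])

```text
time_s: 28.1
position: [0.6042, 0.0623, 0.2261]
tcp_rot: [[-0.035, 0.999, -0.006], [0.999, 0.035, -0.0], [0.0, -0.006, -1.0]]
force: [1.1, 0.5, 0.4]
opening: 0.4
grasp_force: 0.0
```

Request:
drive_tool(motion=[[[0,0,-45],[0,0,0]],[[0,0,-25],[0,0,0]],[[0,0,0],[0,0,0]],[[0,0,0],[0,0,0]],[[0,0,0],[0,0,0]]])

```text
time_s: 28.6
position: [0.6046, 0.0637, 0.2959]
tcp_rot: [[-0.037, 0.999, -0.003], [0.999, 0.037, -0.001], [-0.001, -0.003, -1.0]]
force: [-0.3, -0.0, -0.4]
opening: 0.403
grasp_force: 0.0
```

```bash
python3 - <<'E'
from h import *
s=read_state();M=wpose(s);w=capture('wrist');print(s['time_s'],s['position'],s['force'])
g=w.astype(float).mean(2)
for y in (.16,.183): print(y,'strip top',wproj(M,[.605,y,.1515]).round(1),'wall top',wproj(M,[.605,y,.1845]).round(1))
for c in (215,235,270,290): print(c,g[10:60,c-4:c+5].mean(1).round().astype(int).tolist())
hsv=cv2.cvtColor(w,cv2.COLOR_RGB2HSV);m=((hsv[...,0]<16)&(hsv[...,1]>25)&(hsv[...,1]<120)&(hsv[...,2]>150)).astype(np.uint8);n,_,st,ce=cv2.connectedComponentsWithStats(m);k=1+st[1:,4].argmax();print('dish',st[k],ce[k],wonz(M,*ce[k],.165))
a=np.load('scene0.npy').astype(int);b=capture('scene').astype(int);d=(abs(a-b).max(2)>40).astype(np.uint8)
n,_,st,_=cv2.connectedComponentsWithStats(d);print([x.tolist() for x in st[1:] if x[4]>40])
E
```

```text
28.6 [0.60461844 0.06372942 0.29588445] [-0.29019323 -0.02627756 -0.44760157]
0.16 strip top [253.9  91. ] wall top [254.3  89.4]
0.183 strip top [254.7  70.4] wall top [255.2  66.7]
215 [188, 188, 189, 189, 189, 188, 189, 189, 189, 189, 189, 189, 189, 189, 190, 196, 201, 203, 203, 203, 203, 203, 203, 203, 203, 203, 203, 203, 203, 203, 203, 203, 203, 203, 203, 203, 203, 200, 196, 194, 193, 193, 193, 193, 193, 193, 193, 193, 193, 192]
235 [188, 188, 188, 188, 188, 188, 188, 188, 188, 188, 188, 188, 188, 188, 188, 188, 188, 188, 188, 188, 188, 188, 188, 188, 188, 188, 188, 188, 188, 188, 188, 188, 188, 188, 188, 188, 188, 188, 188, 188, 188, 188, 188, 188, 188, 188, 188, 188, 188, 188]
270 [201, 201, 200, 199, 197, 194, 192, 191, 191, 191, 191, 191, 191, 191, 191, 190, 191, 193, 194, 194, 194, 194, 194, 195, 196, 196, 196, 196, 196, 196, 196, 196, 196, 196, 196, 196, 197, 198, 198, 198, 198, 195, 190, 186, 185, 185, 185, 185, 185, 185]
290 [201, 201, 201, 201, 201, 201, 201, 201, 201, 201, 201, 201, 201, 201, 201, 201, 201, 201, 201, 201, 201, 201, 201, 201, 201, 201, 201, 201, 201, 201, 201, 201, 201, 201, 201, 201, 201, 201, 201, 201, 201, 201, 198, 195, 195, 194, 193, 193, 189, 187]
dish [ 228   79   43   42 1405] [248.79359431  99.84483986] [0.59987923 0.14967093 0.165     ]
[[382, 0, 16, 8, 64], [189, 0, 291, 177, 18664], [228, 43, 17, 9, 78], [457, 65, 44, 69, 919], [433, 126, 26, 48, 750], [223, 170, 30, 21, 331], [391, 182, 20, 35, 432], [234, 190, 18, 4, 45], [474, 191, 38, 74, 1487], [216, 201, 34, 11, 338], [224, 220, 31, 4, 79], [224, 225, 32, 21, 578], [433, 249, 29, 33, 490], [387, 251, 125, 133, 7499]]
```

```bash
python3 -c "
from rig import hand_in
print(hand_in())"
```

```text
the job is handed in; nothing more can be done
None
```

I handed the job in at about 29 s of the 72 s. The valve is shut against its seat, the platform is an estimated 3 mm above the stage, and the carrier sits square against the stop. `hand_in()` returned no verdict, and I did not re-measure the level or the bystanders at the end.

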